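# Put up the bracket shelf and stock it with the full filler tins

### The job

Put up the small shelf: hook one bracket into the top two slots of each upright, press each down until it is locked fully home, and then lay the board across both brackets. The filler tins look alike but some are used up, so lift each one to feel its weight: stand the full ones on the board and leave the empty ones standing on the bench, without disturbing the other things.

Things in the scene. Friction and masses are not known exactly. Their poses are not given: they have to be found in the camera images.
- rack: slotted rack, fixed: plywood foot 190 mm wide, 18 mm thick, reaching from x = -75 to 55 mm, and two steel uprights 36 mm wide, 210 mm high, centres at y = +55 and -55 mm. Origin: on the bench, in the plane of the uprights' front faces, midway between them; x points back, so brackets stick out to -x. Web 4 mm thick with slots 10 x 26 mm, pitch 40 mm, lower edges at z = 56, 96, 136, 176 mm
- seat_left (a point): on the rack's left upright as the robot sees it (rack y = +55, z = 120 mm), axes as the rack's: where a bracket's origin is when it is home in the top two slots (it may sit 2 mm off in x, y). Raised 15 to 16 mm above this, its claws pass through the slots with 3 mm to spare up and down, 2 mm each side, until the plate meets the web; then it is lowered
- seat_right (a point): the same for the right upright (rack y = -55, z = 120 mm)
- catch_left (a joint): spring roller behind the left upright's top slot, m pushed back (0 at rest). A lowered bracket's nose meets it 7 mm above home and the bracket hangs there by itself, hooked; about 9 N (under 20 N) down on its thumb tab snaps the nose past the roller and the bracket drops onto the slots' lower edges, locked
- catch_right (a joint): the same behind the right upright
- bracket_1: one of two equal steel shelf brackets, 0.24 kg, standing upright on the bench. Origin: foot of its back plate's rear face, centre line; claws to +x, arm to -x, z up. Arm: 20 mm wide (y), z 0 to 18 mm, x 0 to -100 mm, tip upturned to z 30 mm beyond x = -94. Back plate 30 mm wide, x -5 to 0, to z 94 mm. Grip it across the arm some 55 to 75 mm from the plate
- bracket_2: one of two equal steel shelf brackets, 0.24 kg, standing upright on the bench. Origin: foot of its back plate's rear face, centre line; claws to +x, arm to -x, z up. Arm: 20 mm wide (y), z 0 to 18 mm, x 0 to -100 mm, tip upturned to z 30 mm beyond x = -94. Back plate 30 mm wide, x -5 to 0, to z 94 mm. Grip it across the arm some 55 to 75 mm from the plate
- tab_1 (a point): bracket_1: the thumb tab to press on: centre of the top of the bracket's bent-over plate edge (x -13 to 0, 30 mm wide, z = 94 mm)
- tab_2 (a point): bracket_2: the thumb tab to press on: centre of the top of the bracket's bent-over plate edge (x -13 to 0, 30 mm wide, z = 94 mm)
- claw_1 (a point): bracket_1: root of the upper claw on the bracket's rear face, at the underside of its neck (z = 56 mm; the lower claw's is at 16 mm). A claw is 6 mm wide: a neck 7 mm high reaching 10.5 mm back, and at its end a 5 mm thick tooth that hangs 12 mm below the neck, 5.5 mm behind the face; a small nose on the upper tooth reaches 12.3 mm back
- claw_2 (a point): bracket_2: the same as claw_1
- board: plywood shelf board, 68 (x) x 180 (y) x 18 mm, 0.17 kg, flat on the bench. Origin: centre of the underside, z up. On the brackets it belongs parallel to the row of uprights, centred between them, its centre about 52 mm in front of their faces (rack x = -52 mm), between the thumb tabs and the upturned tips; it rests on the arms, 18 mm above the brackets' origins
- tin_1: one of up to four filler tins that look alike: round, 66 mm across, 54 mm high, white with a grey lid. Origin: centre of the underside, z up. A full one weighs 0.29 to 0.35 kg, a used-up one 0.08 to 0.10 kg; which is which can only be felt. Absent in some starts. The bench's front edge is at world x = 0.386 m
- tin_2: one of up to four filler tins that look alike: round, 66 mm across, 54 mm high, white with a grey lid. Origin: centre of the underside, z up. A full one weighs 0.29 to 0.35 kg, a used-up one 0.08 to 0.10 kg; which is which can only be felt. Absent in some starts. The bench's front edge is at world x = 0.386 m
- tin_3: one of up to four filler tins that look alike: round, 66 mm across, 54 mm high, white with a grey lid. Origin: centre of the underside, z up. A full one weighs 0.29 to 0.35 kg, a used-up one 0.08 to 0.10 kg; which is which can only be felt. Absent in some starts. The bench's front edge is at world x = 0.386 m
- tin_4: one of up to four filler tins that look alike: round, 66 mm across, 54 mm high, white with a grey lid. Origin: centre of the underside, z up. A full one weighs 0.29 to 0.35 kg, a used-up one 0.08 to 0.10 kg; which is which can only be felt. Absent in some starts. The bench's front edge is at world x = 0.386 m
- wax_tin: flat tin of wood wax with a yellow lid, 70 mm across, 38 mm high, origin under its centre; a bystander to be left alone
- glue_bottle: white squeeze bottle of wood glue with an orange nozzle, 64 mm across, 172 mm high, origin under its centre; a bystander to be left alone
- cork_block: brown cork sanding block, 58 x 100 x 34 mm, origin under its centre; a bystander to be left alone
- pendant_outlet: yellow and blue socket box hanging on a pole over the back of the bench, fixed and solid: 100 mm wide (world y -0.14 to -0.04), front face at world x = 0.59 m, its underside 0.48 m above the bench; its cable loops down to 0.216 m (the origin's height) at world x 0.62 to 0.70, y -0.16 to -0.10 m. Keep the arm clear of it

How it is judged:
By the outcome, as a careful person would: the job done as asked, in the order asked, and still so for the second after the job is handed in, with the robot touching nothing.
Of tin_1, tin_2, tin_3, tin_4 only 3 to 4 are there at a start; the rules pass over those that are not, and their reading is None.
At some moment in a run one of tin_2, tin_4 may be knocked a few centimetres aside while the robot is not near it.
It also fails if it takes over 210 s, if anything falls off the work surface, if the arm or the gripper's body presses on something with over 40 N, if the wrist force passes 120 N, or if a joint passes its speed limit or range.

### The arm

A 6-joint arm with a two-finger parallel gripper is mounted at the origin on a cart in front of the work surface, level with it; the furniture and walls round the work are solid. World frame = base frame: x ahead of the robot, y to its left, z up, the work surface at z = 0. Lengths are in m, angles in degrees, forces in N, time in s.
With the tool pointing down it reaches from about 0.2 to 0.875 m from the base axis. Payload 3.4 kg.
Tool frame: the origin (TCP) lies at the centre of the arm's flange, where the gripper is bolted on; the fingertips stand robot.tip_reach ahead of it and the grasp point (between the pads) lies 180 mm ahead of it (robot.tip_reach is the distance from the TCP to the fingertips, in m); z points along the fingers, y is the line along which they close (so a half turn about z gives the same grasp; the last joint's range is limited). The gripper opens to 94 mm and grips with 3 to 60 N. Pads are 16 mm wide; open, the fingers measure 119 mm over their backs; the gripper's body (75 mm by 177 mm) begins 78 mm behind the grasp point.
Start: joints at [61.879, 15.808, 86.224, -0, 77.962, -6.933], TCP at [0.208, 0.536, 0.405] pointing down, gripper open.
Joint ranges: [-165.64, 165.64], [-43.16, 119.46], [12.63, 154.43], [-67.54, 247.53], [6.08, 155.33], [-154.97, 154.97]. Speed limits (degrees/s): [147.25, 147.25, 180, 180, 180, 180].

### API

Orientations are given as a 3x3 rotation matrix whose columns are the frame's x, y, z axes.
In Python, from plant import robot gives the robot as it stands.
- The arm moves only by the tool step_arm, never from a script. Its argument "commands" is a list of rows, each a list of 2 entries, a list of its own where there are three numbers: the shift along the tool's x, y, z in units of 40 mm (1.0 is 40 mm), then the turn about the tool's z in degrees. A call has exactly 5 rows; each row is the pose to reach, as a shift and turn from the pose commanded when the call began, along the tool's axes at that moment; what a row does not reach only later rows make up. A row lasts 1/12 s, in which the tool goes at most 41.7 mm and 7.16 degrees, less where a joint would pass 70% of its speed; a pose out of reach is approached as far as the arm can. A call with a gripper value outside its range is refused whole. "grip" is the opening, from 0 (shut) to 1 (fully open), set as the call begins (left out, the last holds). The fingers move at their own pace and stop on an object; "newtons" is the grip in N (left out, the last holds). Time passes only in rows, so rows that repeat a pose let the fingers close, or fill a call up. It gives the time, the measured TCP pose, the force, the opening and the grip force at its end, in the units of the state.
- robot.state(): the state, without advancing time (a new reading comes with each control period).
- robot.read_camera(name): name is "side" or "top"; returns the picture (400x640x3 uint8, red, green, blue); there is no depth.
- robot.camera_info(name): a dict with "mtx" (3x3 intrinsics, pixels), "R" (3x3) and "t" (3): a world point X has camera coordinates R X + t. Camera axes: x right, y down, z forward; pixel columns grow to the right and rows downward; lengths in m; the calibration is good to about 2 mm. A picture is of the moment at which its call begins. camera_info takes no time and is no camera call.
- robot.job_done(): hands the job in; it is judged then, once.
Trained networks look in the newest picture that a camera, given by its name, has taken for a name from the list of things; names that differ only in an ending like _2 or _b are one class to them, and where a whole thing is asked for, a point or a joint stands for the part that bears it (a point fixed in the world has none). Each returns a list of dicts, best first, with "p" (0 to 1); they miss things now and then, are a little off and sometimes report something else, mostly with a low value. They report only what shows in the picture. A call takes as long as a camera call.
- robot.spot_in(camera, query): "bbox" ([left, top, width, height] in pixels, round what is visible of it).
- robot.spot_point(camera, query): "xy" ([column, row] in pixels: a listed point, or the origin of a listed thing).
The state is a dict: "time_s": time; "joints": joint angles; "joint_vel": joint speeds; "joint_efforts": joint torques, N m; "position": TCP position; "orientation": TCP orientation; "contact_force": force on the tool from outside, world axes, zero at the start; "torque": the same for the moment, N m; "gripper_width": opening from 0.0 (shut) to 1.0 (fully open); "gripper_force": force on a finger pad.
Only numpy, scipy, OpenCV 4.12 (cv2) and the standard library are available. Lean on these libraries where they do the work, as an engineer would, in place of code of your own. Each camera call takes 0.05 s, during which the arm holds its last target. There are 200 camera calls.

## Working session

There is one attempt and no reset: what is moved stays moved. The work goes in short steps, Python scripts to look and compute and a tool call to move; the robot and the scene stay as the last step left them, time stands still between calls to the robot, and variables do not carry over. Pictures are saved under pics/ and viewed, at most 16 in all, crops included, and the job is handed in when it is done.

Besides the shell and the picture viewer there is one more tool, called after "Request:" by a JSON object that holds its "api" and its "payload". step_arm: Moves the arm, as the interface text tells. Its arguments: {"type":"object","properties":{"commands":{"type":"array","items":{"type":"array"}},"grip":{"type":"number"},"newtons":{"type":"number"}},"required":["commands"]}

```bash
ls; mkdir -p pics; cat > h.py <<'E'
import numpy as np, cv2
from plant import robot
def snap(n,f=None):
    im=robot.read_camera(n)
    if f: cv2.imwrite('pics/'+f,cv2.cvtColor(im,cv2.COLOR_RGB2BGR))
    return im
def ci(n):
    c=robot.camera_info(n); return [np.array(c[k],float) for k in('mtx','R','t')]
def proj(n,X):
    K,R,t=ci(n); p=(np.atleast_2d(X)@R.T+t)@K.T; return p[:,:2]/p[:,2:]
def ray(n,uv):
    K,R,t=ci(n); d=R.T@np.linalg.solve(K,[uv[0],uv[1],1.]); return -R.T@t,d/np.linalg.norm(d)
def onz(n,uv,z):
    c,d=ray(n,uv); return c+d*(z-c[2])/d[2]
def tri(u1,u2,a='top',b='side'):
    (c1,d1),(c2,d2)=ray(a,u1),ray(b,u2)
    s=np.linalg.lstsq(np.c_[d1,-d2],c2-c1,rcond=None)[0]
    p,q=c1+s[0]*d1,c2+s[1]*d2
    return (p+q)/2,np.linalg.norm(p-q)
np.set_printoptions(precision=4,suppress=True)
E
python3 - <<'E'
from h import *
for n in('top','side'):
    snap(n,n+'0.png'); K,R,t=ci(n); print(n,K.tolist(),(-R.T@t),R.tolist())
print(robot.tip_reach,robot.state())
E
```

```text
pics
top [[431.34612615236364, 0.0, 317.8966479921759], [0.0, 431.34612615236364, 196.19965667935983], [0.0, 0.0, 1.0]] [ 0.3694 -0.0372  1.407 ] [[-0.015106002895989117, -0.9998600907626124, 0.007183841360092536], [-0.9889765198483845, 0.013882380937797931, -0.1474202248271108], [0.14729987055352217, -0.009331580770612906, -0.9890478601843476]]
side [[433.1765287181865, 0.0, 320.83724333811455], [0.0, 433.1765287181865, 202.2427400689054], [0.0, 0.0, 1.0]] [-0.0634  1.0224  1.0091] [[-0.8662630390127536, -0.4992691291963486, 0.01785171901829427], [-0.2956643765928398, 0.4835377986676059, -0.8238772807121537], [0.40270451158927406, -0.7189725543379284, -0.5664870187872255]]
0.1992 {'time_s': 0.1, 'joints': array([61.8786, 15.8416, 86.284 , -0.0014, 77.9616, -6.9331]), 'joint_vel': array([-0.0204,  0.0162, -0.1538,  0.0193, -0.1105, -0.0054]), 'joint_efforts': array([  0.0017, -40.5459, -23.778 ,   0.0702,   0.0299,  -0.    ]), 'position': array([0.2078, 0.536 , 0.4039]), 'orientation': array([[-0.9324,  0.3614, -0.0007],
       [ 0.3614,  0.9324, -0.0014],
       [ 0.0002, -0.0015, -1.    ]]), 'contact_force': array([-0.6977, -0.2086,  0.3231]), 'torque': array([ 0.0255, -0.0054,  0.0026]), 'gripper_force': 0.0, 'gripper_width': 1.000450773116822}
```

View pics/top0.png

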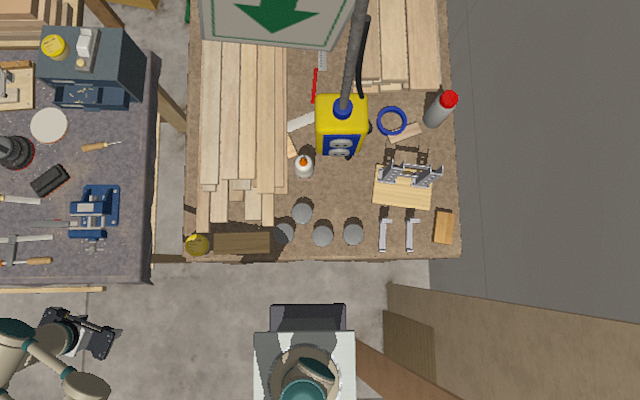

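View pics/side0.png

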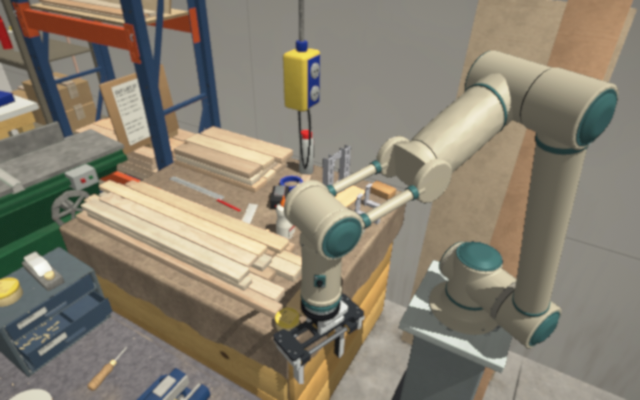

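```bash
python3 - <<'E'
from h import *
for q in ['rack','seat_left','seat_right','bracket_1','tab_1','claw_1','board','tin_1','wax_tin','glue_bottle','cork_block']:
    for c in('top','side'):
        print(q,c,[(np.round(d['xy'],1).tolist(),round(d['p'],2)) for d in robot.spot_point(c,q)])
E
```

```text
rack top [([405.7, 185.6], 0.58)]
rack side [([339.4, 197.3], 0.67)]
seat_left top [([395.4, 176.5], 0.75)]
seat_left side [([330.6, 177.8], 0.62), ([286.3, 324.9], 0.44)]
seat_right top [([426.8, 177.0], 0.83)]
seat_right side [([349.6, 169.8], 0.81)]
bracket_1 top [([409.9, 219.3], 0.86), ([380.1, 221.9], 0.73)]
bracket_1 side [([365.2, 207.1], 0.54), ([356.4, 213.1], 0.48)]
tab_1 top [([385.5, 221.5], 0.67), ([411.3, 220.5], 0.56)]
tab_1 side [([356.8, 196.6], 0.68), ([365.4, 184.4], 0.62)]
claw_1 top [([386.6, 217.1], 0.59)]
claw_1 side [([368.4, 194.7], 0.66), ([358.2, 202.2], 0.55)]
board top [([244.2, 241.9], 0.59)]
board side [([307.9, 295.9], 0.53), ([357.6, 194.9], 0.39)]
tin_1 top [([302.1, 214.6], 0.92), ([286.0, 237.9], 0.88), ([322.9, 236.3], 0.87), ([353.6, 236.0], 0.75)]
tin_1 side []
wax_tin top [([201.9, 241.1], 0.82), ([323.9, 241.2], 0.68), ([382.2, 219.3], 0.3)]
wax_tin side [([285.0, 324.0], 0.8), ([366.0, 205.8], 0.56)]
glue_bottle top [([304.3, 170.9], 0.82)]
glue_bottle side [([285.7, 235.6], 0.77)]
cork_block top [([442.0, 231.2], 0.87), ([410.3, 219.8], 0.46)]
cork_block side [([377.5, 192.4], 0.68), ([353.8, 212.9], 0.66)]
```

The top view shows the rack at about (405,175) and the brackets at (383,235) and (410,233). Four tins are at (302,211), (285,233), (322,234) and (353,233), and the dark board is at (242,242). The glue bottle is at (304,165), the wax tin at (197,243) and the cork block at (443,227). In the side view the arm hides the tins and the board.

```bash
python3 - <<'E'
from h import *
im=cv2.imread('pics/top0.png')
a=cv2.resize(im[130:270,360:470],None,fx=5,fy=5,interpolation=cv2.INTER_CUBIC)
b=cv2.resize(im[150:270,180:375],None,fx=4,fy=4,interpolation=cv2.INTER_CUBIC)
cv2.imwrite('pics/cr.png',cv2.resize(im[135:255,365:465],None,fx=5,fy=5,interpolation=cv2.INTER_CUBIC)); cv2.imwrite('pics/cl.png',b)
print('tri seatL',tri([395.4,176.5],[330.6,177.8]),'seatR',tri([426.8,177.],[349.6,169.8]))
print('rack',tri([405.7,185.6],[339.4,197.3]))
for t in ([385.5,221.5],[411.3,220.5]):
  for s in ([356.8,196.6],[365.4,184.4]): print('tab',tri(t,s))
for z,l,p in [(0.054,'tin',[302,211]),(.054,'tin',[285,233]),(.054,'tin',[322,234]),(.054,'tin',[353,233]),(0,'board',[244.2,241.9]),(0,'wax',[202,241]),(0,'glue',[304,171]),(0,'cork',[442,231])]: print(l,onz('top',p,z))
E
```

```text
tri seatL (array([ 0.6232, -0.286 ,  0.1124]), np.float64(0.007260478050736777)) seatR (array([ 0.6074, -0.3897,  0.1051]), np.float64(0.023341049737806468))
rack (array([ 0.6123, -0.3441, -0.01  ]), np.float64(0.0004446832346842022))
tab (array([ 0.4887, -0.2541,  0.0876]), np.float64(0.009196306741291292))
tab (array([ 0.4703, -0.2483,  0.1537]), np.float64(0.01819688826288409))
tab (array([ 0.5096, -0.3402,  0.0301]), np.float64(0.039733646893445274))
tab (array([ 0.4894, -0.3304,  0.1018]), np.float64(0.00908717052117363))
tin [0.5244 0.0009 0.054 ]
tin [0.4559 0.0548 0.054 ]
tin [ 0.4511 -0.061   0.054 ]
tin [ 0.4528 -0.1582  0.054 ]
board [0.4325 0.1908 0.    ]
wax [0.4374 0.3274 0.    ]
glue [ 0.6643 -0.0055  0.    ]
cork [ 0.4584 -0.4539  0.    ]
```

View pics/cr.png

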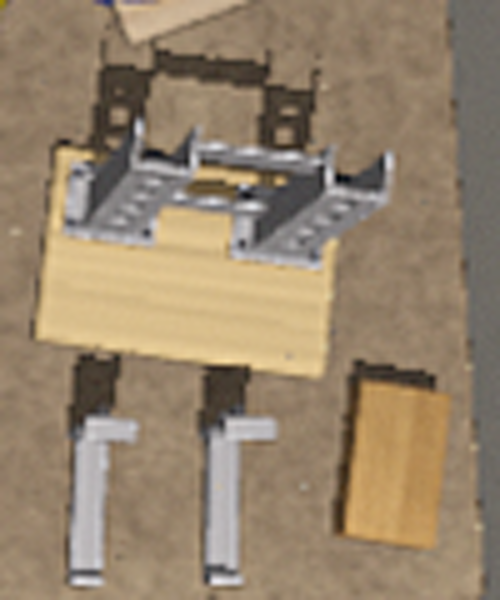

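View pics/cl.png

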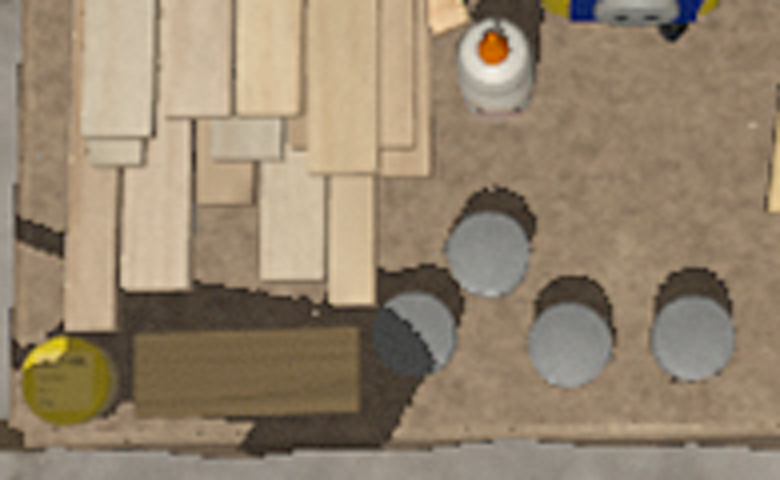

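The crops show the rack yawed about -8°, with its foot corners at crop (35,338) and (325,377). Both brackets are nearly square to the world axes, with plate ends at crop (105,430) and (245,430). The board's corners at 4x are (135,335) and (360,412), and the tins are at (488,253), (415,333), (570,343) and (692,337). Next I find an arm position that keeps the side view clear.

```bash
python3 - <<'E'
from h import *
for P in [(.61,-.34,.1),(.47,-.25,.05),(.52,0,.03),(.43,.19,.01)]: print('scene',proj('side',P))
for P in [(.25,-.3,.4),(.2,-.4,.4),(.3,-.2,.4),(.3,.3,.4),(0.1,0.5,.5),(.3,-.45,.45)]: print(P,proj('side',P),proj('side',(P[0],P[1],.2)))
R=np.array(robot.state()['orientation'])
for d in [(-.0078+.05,-.536-.36,0),]: print(R.T@np.array(d)/.04)
E
```

```text
scene [[340.6207 175.5394]]
scene [[361.2536 206.7107]]
scene [[317.3157 241.9707]]
scene [[311.4155 289.5639]]
(0.25, -0.3, 0.4) [[435.9447 132.1112]] [[426.4433 183.7752]]
(0.2, -0.4, 0.4) [[459.3066 124.7075]] [[448.4474 175.215 ]]
(0.3, -0.2, 0.4) [[410.8178 140.0744]] [[402.9038 192.9327]]
(0.3, 0.3, 0.4) [[335.8393 221.5733]] [[332.9515 283.1214]]
(0.1, 0.5, 0.5) [[386.2394 272.6122]] [[371.3081 378.3126]]
(0.3, -0.45, 0.45) [[437.6493 100.1227]] [[426.5413 162.4573]]
[ -9.0802 -20.5042  -0.0028]
```

Request:
{"api": "step_arm", "payload": {"commands": [[[-3.87, -3.06, 0], -21.2], [[-3.87, -3.06, 0], -21.2], [[-3.87, -3.06, 0], -21.2], [[-3.87, -3.06, 0], -21.2], [[-3.87, -3.06, 0], -21.2]]}}

```text
time_s: 1.62
position: [0.3084, 0.3643, 0.4048]
orientation: [[-1.0, -0.002, 0.001], [-0.002, 1.0, -0.0], [-0.001, -0.0, -1.0]]
contact_force: [1.2, -0.0, 0.2]
gripper_width: 0.996
gripper_force: 0.0
```

Request:
{"api": "step_arm", "payload": {"commands": [[[-1.25, -4.75, 0], 0], [[-1.25, -4.75, 0], 0], [[-1.25, -4.75, 0], 0], [[-1.25, -4.75, 0], 0], [[-1.25, -4.75, 0], 0]]}}

```text
time_s: 2.03
position: [0.3579, 0.1734, 0.4049]
orientation: [[-1.0, 0.001, 0.001], [0.001, 1.0, -0.001], [-0.001, -0.001, -1.0]]
contact_force: [-0.7, -0.1, -0.2]
gripper_width: 0.998
gripper_force: 0.0
```

Request:
{"api": "step_arm", "payload": {"commands": [[[0.75, -4.75, 0], 0], [[0.75, -4.75, 0], 0], [[0.75, -4.75, 0], 0], [[0.75, -4.75, 0], 0], [[0.75, -4.75, 0], 0]]}}

```text
time_s: 2.45
position: [0.3269, -0.0164, 0.4049]
orientation: [[-1.0, 0.001, 0.001], [0.001, 1.0, -0.002], [-0.001, -0.002, -1.0]]
contact_force: [-0.6, 0.1, 0.7]
gripper_width: 0.999
gripper_force: 0.0
```

Request:
{"api": "step_arm", "payload": {"commands": [[[1.5, -4.75, 0], 0], [[1.5, -4.75, 0], 0], [[1.5, -4.75, 0], 0], [[1.5, -4.75, 0], 0], [[1.5, -4.75, 0], 0]]}}

```text
time_s: 2.87
position: [0.2667, -0.2062, 0.4051]
orientation: [[-1.0, 0.002, 0.001], [0.002, 1.0, -0.002], [-0.001, -0.002, -1.0]]
contact_force: [0.3, 0.2, -0.6]
gripper_width: 1.001
gripper_force: 0.0
```

Request:
{"api": "step_arm", "payload": {"commands": [[[0.5, -2.5, 0], 0], [[0.5, -2.5, 0], 0], [[0.5, -2.5, 0], 0], [[0.5, -2.5, 0], 0], [[0.5, -2.5, 0], 0]]}}

```text
time_s: 3.28
position: [0.2478, -0.3044, 0.4044]
orientation: [[-1.0, 0.002, -0.0], [0.002, 1.0, 0.002], [0.0, 0.002, -1.0]]
contact_force: [-0.0, 0.5, -0.2]
gripper_width: 0.995
gripper_force: 0.0
```

```bash
python3 - <<'E'
from h import *
im=snap('side','side1.png'); t=snap('top','top1.png')
b=cv2.cvtColor(im,cv2.COLOR_RGB2BGR)
a=cv2.resize(b[130:230,300:400],None,fx=6,fy=6,interpolation=cv2.INTER_CUBIC)
cv2.imwrite('pics/s1r.png',a)
s=robot.state(); print(s['position'],s['orientation'],s['joints'],s['contact_force'])
for q in ['rack','seat_left','seat_right','bracket_1','tab_1','claw_1','board','tin_1']:
    for c in('top','side'):
        print(q,c,[(np.round(d['xy'],1).tolist(),round(d['p'],2)) for d in robot.spot_point(c,q)])
E
```

```text
[ 0.2481 -0.3027  0.4044] [[-1.     -0.0006 -0.0001]
 [-0.0006  1.      0.0016]
 [ 0.0001  0.0016 -1.    ]] [ -60.9024   -0.3736  105.9018    0.0428   74.555  -150.9499] [-0.0602  0.7159 -0.6069]
rack top [([241.3, 244.3], 0.72)]
rack side [([336.9, 197.7], 0.92), ([353.5, 212.8], 0.48)]
seat_left top [([392.7, 174.5], 0.94), ([383.0, 219.8], 0.44)]
seat_left side [([334.4, 177.8], 0.87)]
seat_right top [([426.1, 175.7], 0.66), ([441.6, 230.2], 0.51)]
seat_right side [([348.4, 166.0], 0.58), ([284.8, 231.4], 0.28), ([354.9, 213.6], 0.23)]
bracket_1 top [([384.0, 220.0], 0.61), ([408.8, 220.2], 0.6)]
bracket_1 side [([362.1, 205.7], 0.52), ([355.3, 215.5], 0.51)]
tab_1 top [([418.2, 219.2], 0.79), ([386.1, 220.6], 0.74)]
tab_1 side [([356.0, 196.5], 0.76), ([364.1, 184.6], 0.49)]
claw_1 top [([412.5, 221.9], 0.8)]
claw_1 side [([356.8, 200.0], 0.81), ([369.3, 192.8], 0.8), ([286.0, 236.2], 0.48)]
board top [([243.6, 242.2], 0.83)]
board side [([310.1, 294.4], 0.88)]
tin_1 top [([300.5, 213.5], 0.9), ([321.7, 237.9], 0.81), ([352.2, 235.9], 0.69), ([285.4, 235.9], 0.64), ([429.3, 179.3], 0.63)]
tin_1 side [([314.4, 249.3], 0.84), ([353.8, 232.8], 0.65), ([325.9, 267.6], 0.55), ([348.0, 247.0], 0.55)]
```

View pics/s1r.png

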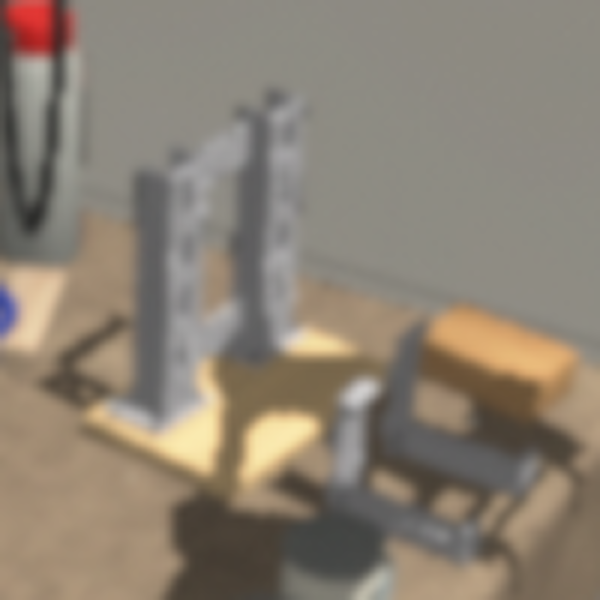

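The side crop shows the left upright's front face at about (165-205,165-410) and the right's at (270-300,100-330). The brackets stand at (335-480,380-560) and (390-540,330-490), and a tin is in front at (335,560). I'll refine the rack and bracket poses by fitting wireframes to the image edges.

```bash
cat > fit.py <<'E'
from h import *
from scipy.optimize import minimize
from scipy.ndimage import map_coordinates, gaussian_filter
def box(x0,x1,y0,y1,z0,z1): # top rectangle
    return [((x0,y0,z1),(x1,y0,z1)),((x0,y1,z1),(x1,y1,z1)),((x0,y0,z1),(x0,y1,z1)),((x1,y0,z1),(x1,y1,z1))]
def rack_lines():
    L=[((-75,-95,18),(-75,95,18)),((-75,-95,18),(55,-95,18)),((-75,95,18),(-10,95,18))]
    for s in(55,-55):
        for e in(-18,18): L.append(((0,s+e,20),(0,s+e,210)))
        L.append(((0,s-18,210),(0,s+18,210)))
        for z in(56,96,136,176):
            L+= [((0,s-5,z),(0,s-5,z+26)),((0,s+5,z),(0,s+5,z+26)),((0,s-5,z),(0,s+5,z)),((0,s-5,z+26),(0,s+5,z+26))]
    return L
def br_lines():
    return [((-14,10,18),(-100,10,18)),((-14,-10,18),(-100,-10,18)),((-100,-10,30),(-100,10,30))]+box(-13,0,-15,15,0,94)
def world(P,p):
    c,s=np.cos(p[2]),np.sin(p[2]); P=np.asarray(P)/1000
    z=p[3] if len(p)>3 else 0
    return np.c_[p[0]+c*P[:,0]-s*P[:,1],p[1]+s*P[:,0]+c*P[:,1],P[:,2]+z]
def pts(L,n=30):
    out=[]
    for a,b in L:
        t=np.linspace(.03,.97,n)[:,None]; out.append(np.array(a)*(1-t)+np.array(b)*t)
    return out
def grad(im,s):
    g=[gaussian_filter(im[...,k].astype(float),s,order=o) for k in range(3) for o in((0,1),(1,0))]
    return np.stack(g)  # interleaved dx,dy per channel
def score(p,L,G,cam):
    tot=0;
    for P in L:
        uv=proj(cam,world(P,p)); d=uv[-1]-uv[0]; ln=np.linalg.norm(d)
        if ln<1.: continue
        n=np.array([-d[1],d[0]])/ln
        v=0
        for k in range(3):
            gx=map_coordinates(G[2*k],[uv[:,1],uv[:,0]],order=1);gy=map_coordinates(G[2*k+1],[uv[:,1],uv[:,0]],order=1)
            v=v+(gx*n[0]+gy*n[1])**2
        tot+=np.sqrt(v).mean()*ln
    return -tot
def fit(p0,lines,cams,sig=(2.,1.2,.8)):
    L=pts(lines); p=np.array(p0,float)
    for s in sig:
        Gs={c:grad(im,s) for c,im in cams.items()}
        f=lambda q: sum(score(q,L,Gs[c],c) for c in cams)
        sim=np.vstack([p]+[p+d for d in np.diag([.004*s,.004*s,.02*s]+([.004*s] if len(p)>3 else []))])
        r=minimize(f,p,method='Nelder-Mead',options=dict(initial_simplex=sim,xatol=1e-5,fatol=1e-3)); p=r.x
    return p,r.fun
def overlay(im,cam,items,roi,f,fn):
    x,y,w,h=roi; b=cv2.resize(cv2.cvtColor(im,cv2.COLOR_RGB2BGR)[y:y+h,x:x+w],None,fx=f,fy=f,interpolation=cv2.INTER_CUBIC)
    for p,lines in items:
        for l in lines:
            uv=(proj(cam,world(l,p))-[x,y]+.5)*f-.5
            cv2.line(b,*[tuple(int(v) for v in q) for q in np.round(uv)],(0,0,255),1)
    cv2.imwrite('pics/'+fn,b)
E
cat > f1.py <<'E'
from fit import *
t=cv2.imread('pics/top0.png')[...,::-1];s=cv2.imread('pics/side1.png')[...,::-1]
rl,bl=rack_lines(),br_lines()
best=[]
for nm,cams in (('top',{'top':t}),('both',{'top':t,'side':s})):
    r,f=fit([.612,-.344,np.radians(-8.5)],rl,cams); print(nm,'rack',r[:2],np.degrees(r[2]),f)
    b1,f=fit([.489,-.254,0],bl,cams); print('b1',b1[:2],np.degrees(b1[2]),f)
    b2,f=fit([.489,-.332,0],bl,cams); print('b2',b2[:2],np.degrees(b2[2]),f)
    best=[(r,rl),(b1,bl),(b2,bl)]
    if nm=='top': overlay(t,'top',best,(365,140,90,120),5,'ovt.png')
overlay(s,'side',best,(300,130,100,100),6,'ovs.png')
a=cv2.imread('pics/ovt.png');c=cv2.imread('pics/ovs.png')[:,150:500]
cv2.imwrite('pics/ov.png',cv2.resize(np.hstack([a,c]),None,fx=1,fy=1))
E
python3 f1.py
```

```text
Traceback (most recent call last):
  File "f1.py", line 6, in <module>
    r,f=fit([.612,-.344,np.radians(-8.5)],rl,cams); print(nm,'rack',r[:2],np.degrees(r[2]),f)
        ~~~^^^^^^^^^^^^^^^^^^^^^^^^^^^^^^^^^^^^^^^
  File "fit.py", line 46, in fit
    r=minimize(f,p,method='Nelder-Mead',options=dict(initial_simplex=sim,xatol=1e-5,fatol=1e-3)); p=r.x
  File "fit.py", line 44, in <lambda>
    f=lambda q: sum(score(q,L,Gs[c],c) for c in cams)
                ~~~^^^^^^^^^^^^^^^^^^^^^^^^^^^^^^^^^^
  File "fit.py", line 44, in <genexpr>
    f=lambda q: sum(score(q,L,Gs[c],c) for c in cams)
                    ~~~~~^^^^^^^^^^^^^
  File "fit.py", line 31, in score
    uv=proj(cam,world(P,p)); d=uv[-1]-uv[0]; ln=np.linalg.norm(d)
  File "h.py", line 10, in proj
    K,R,t=ci(n); p=(np.atleast_2d(X)@R.T+t)@K.T; return p[:,:2]/p[:,2:]
          ~~^^^
  File "h.py", line 8, in ci
    c=robot.camera_info(n); return [np.array(c[k],float) for k in('mtx','R','t')]
ValueError: time passes only in moves, steps and waits
```

Too many camera_info calls, so I'll cache them.

```bash
sed -i 's/^def ci(n):/import functools\n@functools.cache\ndef ci(n):/' h.py; time python3 f1.py
```

```text
top rack [ 0.6136 -0.3289] -8.355837978931367 -9071.195898498108
b1 [ 0.494  -0.2599] -4.739613961272987 -3980.7685046602237
b2 [ 0.5076 -0.3288] -5.208957743783063 -2280.271585765382
both rack [ 0.6138 -0.3287] -8.243114111583948 -14062.671535596694
b1 [ 0.4937 -0.2599] -4.63993842453792 -4988.035317721424
b2 [ 0.5074 -0.3288] -5.150881587370718 -2670.0389436534324
real	0m6.513s
user	0m6.861s
sys	0m0.231s
```

View pics/ov.png

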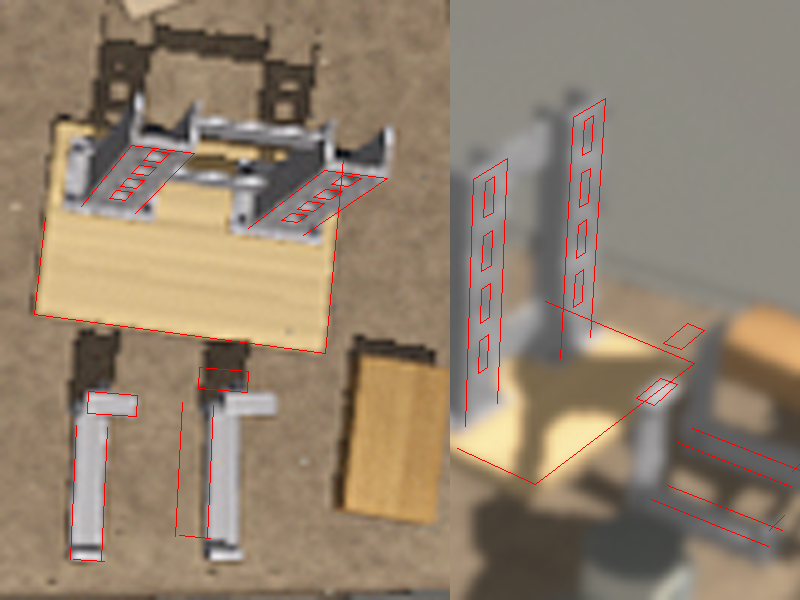

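The rack overlay lies on its edges in both views, and so does bracket 1's. Bracket 2's fit fell into a wrong minimum about 28 mm to the left, so I'll start it again further right.

```bash
cat > f2.py <<'E'
from fit import *
t=cv2.imread('pics/top1.png')[...,::-1];t0=cv2.imread('pics/top0.png')[...,::-1];s=cv2.imread('pics/side1.png')[...,::-1]
bl=br_lines()
for im in(t0,t):
  for init in ([.492,-.260,-.08],[.489,-.345,-.08]):
    p,f=fit(init,bl,{'top':im},sig=(1.2,.8)); print(p[:2],np.degrees(p[2]),f)
    p,f=fit(init,bl,{'top':im,'side':s},sig=(1.2,.8)); print(' both',p[:2],np.degrees(p[2]),f)
R,f=fit([.6137,-.3288,-.145,0],rack_lines(),{'top':t0,'side':s},sig=(1.2,.8)); print('rack4',R)
for y in(55,-55):print('seat',world([(0,y,120)],R[:3]))
s=robot.state();print(s['position'],s['contact_force'],s['joints'][5])
E
python3 f2.py
```

```text
[ 0.494  -0.2599] -4.745595953652789 -3980.7657420219466
 both [ 0.4937 -0.2599] -4.64046665715921 -4988.034722130806
[ 0.4934 -0.344 ] -2.592868122187346 -3802.588603665878
 both [ 0.4934 -0.344 ] -2.5928923799034034 -4427.279036504159
[ 0.494  -0.2597] -5.273489618991676 -3363.9120869178296
 both [ 0.4937 -0.2597] -5.273123240386181 -4364.5618485010655
[ 0.4918 -0.3453] -4.231234562375404 -1910.846869147734
 both [ 0.4927 -0.3455] -4.2744523028481725 -2538.7319305031224
rack4 [ 0.6141 -0.3292 -0.1444 -0.0019]
seat [[ 0.622  -0.2748  0.12  ]]
seat [[ 0.6062 -0.3837  0.12  ]]
[ 0.248  -0.304   0.4046] [ 0.2736 -0.8676  0.0822] -150.9839852446217
```

Request:
{"api": "step_arm", "payload": {"commands": [[[-2.5, 0.6, 1.25], 0], [[-2.5, 0.6, 1.25], 0], [[-2.5, 0.6, 1.25], 0], [[-2.5, 0.6, 1.25], 0], [[-2.5, 0.6, 1.25], 0]], "grip": 0.55}}

```text
time_s: 4.6
position: [0.3488, -0.2795, 0.3537]
orientation: [[-1.0, -0.003, -0.002], [-0.003, 1.0, 0.002], [0.002, 0.002, -1.0]]
contact_force: [-0.3, -0.1, -0.2]
gripper_width: 0.682
gripper_force: 0.0
```

Request:
{"api": "step_arm", "payload": {"commands": [[[-2.03, 0.635, 1.25], 4.7], [[-2.03, 0.635, 1.25], 4.7], [[-2.03, 0.635, 1.25], 4.7], [[-2.03, 0.635, 1.25], 4.7], [[-2.03, 0.635, 1.25], 4.7]]}}

```text
time_s: 5.02
position: [0.4286, -0.2548, 0.3048]
orientation: [[-0.997, 0.081, -0.002], [0.081, 0.997, 0.0], [0.002, -0.0, -1.0]]
contact_force: [-1.1, -0.3, -0.2]
gripper_width: 0.553
gripper_force: 0.0
```

```bash
cat > go.py <<'E'
# usage: go.py x y z yaw : shift in tool axes/units from measured pose to TCP target, yaw=world yaw of bracket-like y axis
import sys; from h import *
x,y,z,yaw=map(float,sys.argv[1:5]); s=robot.state(); R=np.array(s['orientation']); p=np.array(s['position'])
cur=np.degrees(np.arctan2(-R[0,1],R[1,1])); turn=-(yaw-cur); turn=(turn+90)%180-90
print('pos',p,'yaw',round(cur,2),'j6',s['joints'][5].round(1),'F',np.array(s['contact_force']).round(1),'w',round(s['gripper_width'],3),'t',s['time_s'])
print('shift',(R.T@(np.array([x,y,z])-p)/.04).round(3),'turn',round(turn,2))
E
python3 go.py .4292 -.2546 .2015 -4.7
```

```text
pos [ 0.4286 -0.2548  0.3048] yaw -4.62 j6 -124.1 F [-1.1 -0.3 -0.2] w 0.553 t 5.0167
shift [-0.019  0.006  2.582] turn 0.08
```

Request:
{"api": "step_arm", "payload": {"commands": [[[0, 0, 0.8], 0], [[0, 0, 1.6], 0], [[0, 0, 2.2], 0], [[0, 0, 2.56], 0], [[0, 0, 2.56], 0]]}}

```text
time_s: 5.43
position: [0.427, -0.2548, 0.201]
orientation: [[-0.997, 0.083, -0.004], [0.083, 0.997, 0.002], [0.004, 0.002, -1.0]]
contact_force: [-1.1, 0.5, 0.7]
gripper_width: 0.55
gripper_force: 0.0
```

Request:
{"api": "step_arm", "payload": {"commands": [[[0, 0, 0], 0], [[0, 0, 0], 0], [[0, 0, 0], 0], [[0, 0, 0], 0], [[0, 0, 0], 0]], "grip": 0.0, "newtons": 50}}

```text
time_s: 5.85
position: [0.4294, -0.2547, 0.2033]
orientation: [[-0.997, 0.082, 0.002], [0.082, 0.997, -0.001], [-0.002, -0.001, -1.0]]
contact_force: [-0.2, -1.0, 0.3]
gripper_width: 0.231
gripper_force: 0.0
```

Request:
{"api": "step_arm", "payload": {"commands": [[[0, 0, 0], 0], [[0, 0, 0], 0], [[0, 0, 0], 0], [[0, 0, 0], 0], [[0, 0, 0], 0]]}}

```text
time_s: 6.27
position: [0.4295, -0.2546, 0.2032]
orientation: [[-0.997, 0.081, 0.001], [0.081, 0.997, -0.001], [-0.001, -0.001, -1.0]]
contact_force: [-0.9, 0.0, 6.8]
gripper_width: 0.208
gripper_force: 50.0
```

Request:
{"api": "step_arm", "payload": {"commands": [[[0, 0, -0.3], 0], [[0, 0, -1.0], 0], [[0, 0, -2.0], 0], [[0, 0, -3.0], 0], [[0, 0, -3.4], 0]]}}

```text
time_s: 6.68
position: [0.4301, -0.2549, 0.3428]
orientation: [[-0.997, 0.081, 0.005], [0.081, 0.997, -0.004], [-0.006, -0.004, -1.0]]
contact_force: [1.1, -0.7, -2.0]
gripper_width: 0.21
gripper_force: 50.0
```

Request:
{"api": "step_arm", "payload": {"commands": [[[0, 0, 0], 0], [[0, 0, 0], 0], [[0, 0, 0], 0], [[0, 0, 0], 0], [[0, 0, 0], 0]]}}

```text
time_s: 7.1
position: [0.4288, -0.2541, 0.3362]
orientation: [[-0.997, 0.082, -0.003], [0.082, 0.997, 0.003], [0.004, 0.002, -1.0]]
contact_force: [0.0, 0.0, -2.5]
gripper_width: 0.207
gripper_force: 50.0
```

```bash
python3 go.py .5283 -.2612 .3387 -8.3
```

```text
pos [ 0.4288 -0.2541  0.3362] yaw -4.69 j6 -124.0 F [ 0.   0.  -2.5] w 0.207 t 7.1
shift [-2.494  0.027 -0.071] turn 3.61
```

Request:
{"api": "step_arm", "payload": {"commands": [[[-0.5, 0.03, -0.07], 3.6], [[-1.2, 0.03, -0.07], 3.6], [[-1.9, 0.03, -0.07], 3.6], [[-2.3, 0.03, -0.07], 3.6], [[-2.49, 0.03, -0.07], 3.6]]}}

```text
time_s: 7.52
position: [0.5307, -0.2617, 0.3393]
orientation: [[-0.99, 0.143, -0.001], [0.143, 0.99, 0.001], [0.001, 0.001, -1.0]]
contact_force: [0.5, -0.6, -1.8]
gripper_width: 0.208
gripper_force: 50.0
```

Request:
{"api": "step_arm", "payload": {"commands": [[[0, 0, 0], 0], [[0, 0, 0], 0], [[0, 0, 0], 0], [[0, 0, 0], 0], [[0, 0, 0], 0]]}}

```text
time_s: 7.93
position: [0.5277, -0.2614, 0.3412]
orientation: [[-0.989, 0.145, -0.0], [0.145, 0.989, 0.0], [0.0, 0.0, -1.0]]
contact_force: [-0.2, 0.1, -1.8]
gripper_width: 0.208
gripper_force: 50.0
```

```bash
cat > chk.py <<'E'
# fit held bracket (free x,y,yaw,z) near insertion, in both views; express in rack frame
import sys; from fit import *
guess=[float(a) for a in sys.argv[1:5]]; tag=sys.argv[5]
P=[]
ims={}
for c in('top','side'):
    ims[c]=snap(c,f'{c}_{tag}.png'); P.append(robot.state()['position'])
print('TCP',np.mean(P,0),P)
R=np.array([.6138,-.3288,-.1445])
bl=br_lines()
Q=[guess[0],guess[1],np.radians(guess[2]),guess[3]]
def rel(p):
    d=np.array(p[:2])-R[:2]; c,s=np.cos(R[2]),np.sin(R[2])
    return np.array([c*d[0]+s*d[1],-s*d[0]+c*d[1],p[3],0])*1000+[0,0,0,np.degrees(p[2]-R[2])]
print('guess rel rack mm',rel(Q))
for cams in({'top':ims['top']},{'side':ims['side']},ims):
    L=pts(bl)
    Gs={c:grad(im,.9) for c,im in cams.items()}
    f=lambda q: sum(score([q[0],q[1],Q[2],q[2]],L,Gs[c],c) for c in cams)
    r=minimize(f,[Q[0],Q[1],Q[3]],method='Nelder-Mead',options=dict(initial_simplex=np.array([[Q[0],Q[1],Q[3]]]*4)+np.vstack([np.zeros(3),np.eye(3)*.004])))
    print(list(cams),rel([r.x[0],r.x[1],Q[2],r.x[2]]),r.fun)
    Z=r.x
best=[Z[0],Z[1],Q[2],Z[2]]
u,v=np.round(proj('top',[best[0],best[1],.15])[0]).astype(int)
overlay(ims['top'],'top',[(best,bl),(R,rack_lines())],(u-35,v-30,80,75),8,'a.png')
u,v=np.round(proj('side',[best[0],best[1],.15])[0]).astype(int)
overlay(ims['side'],'side',[(best,bl),(R,rack_lines())],(u-30,v-30,80,75),8,'b.png')
a,b=cv2.imread('pics/a.png'),cv2.imread('pics/b.png')
cv2.imwrite(f'pics/ov_{tag}.png',cv2.resize(np.hstack([a,b]),(800,375)))
E
python3 chk.py .5923 -.2705 -8.3 .1355 i1
```

```text
TCP [ 0.5279 -0.2614  0.3413] [array([ 0.5279, -0.2614,  0.3413]), array([ 0.528 , -0.2614,  0.3414])]
guess rel rack mm [-29.671   54.5964 135.5     -0.0208]
['top'] [-20.9737  55.7203 111.7573  -0.0208] -2380.6928469412765
['side'] [-88.3988 154.0278 210.3196  -0.0208] -1228.1997640356701
['top', 'side'] [-27.2159  61.0954 144.7359  -0.0208] -3279.366492731967
```

View pics/ov_i1.png

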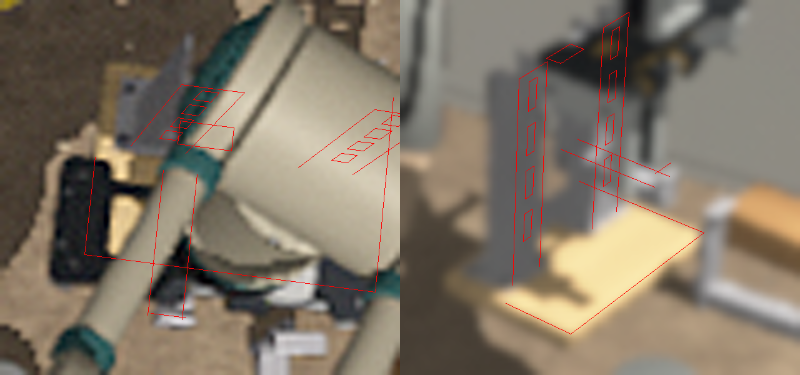

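The arm hides the bracket in the top view. The side crop shows the held bracket level in front of the left upright, with its plate at (575,130) and arm at (600-675,190). I'll lower it 2.5 mm and go in gently, feeling for contact.

Request:
{"api": "step_arm", "payload": {"commands": [[[-0.1, 0, 0.065], 0], [[-0.2, 0, 0.065], 0], [[-0.3, 0, 0.065], 0], [[-0.4, 0, 0.065], 0], [[-0.4, 0, 0.065], 0]]}}

```text
time_s: 8.45
position: [0.5455, -0.264, 0.3384]
orientation: [[-0.99, 0.144, 0.001], [0.144, 0.99, -0.0], [-0.001, -0.0, -1.0]]
contact_force: [-0.6, 0.1, -2.1]
gripper_width: 0.208
gripper_force: 50.0
```

Request:
{"api": "step_arm", "payload": {"commands": [[[0, 0, 0], 0], [[-0.04, 0, 0], 0], [[-0.08, 0, 0], 0], [[-0.12, 0, 0], 0], [[-0.16, 0, 0], 0]]}}

```text
time_s: 8.87
position: [0.5509, -0.2647, 0.3385]
orientation: [[-0.99, 0.144, 0.0], [0.144, 0.99, 0.0], [-0.0, 0.0, -1.0]]
contact_force: [-1.2, -0.5, -2.4]
gripper_width: 0.208
gripper_force: 50.0
```

Request:
{"api": "step_arm", "payload": {"commands": [[[0, 0, 0], 0], [[-0.03, 0, 0], 0], [[-0.06, 0, 0], 0], [[-0.06, 0, 0], 0], [[-0.06, 0, 0], 0]]}}

```text
time_s: 9.28
position: [0.5532, -0.265, 0.3384]
orientation: [[-0.99, 0.144, 0.0], [0.144, 0.99, 0.0], [-0.0, 0.0, -1.0]]
contact_force: [0.6, -0.7, -1.9]
gripper_width: 0.208
gripper_force: 50.0
```

Request:
{"api": "step_arm", "payload": {"commands": [[[0, 0, 0], 0], [[-0.03, 0, 0], 0], [[-0.06, 0, 0], 0], [[-0.06, 0, 0], 0], [[-0.06, 0, 0], 0]]}}

```text
time_s: 9.7
position: [0.5556, -0.2654, 0.3384]
orientation: [[-0.99, 0.144, 0.0], [0.144, 0.99, 0.0], [-0.0, 0.0, -1.0]]
contact_force: [0.4, 0.1, -1.8]
gripper_width: 0.208
gripper_force: 50.0
```

Request:
{"api": "step_arm", "payload": {"commands": [[[0, 0, 0], 0], [[-0.03, 0, 0], 0], [[-0.06, 0, 0], 0], [[-0.06, 0, 0], 0], [[-0.06, 0, 0], 0]]}}

```text
time_s: 10.12
position: [0.558, -0.2657, 0.3384]
orientation: [[-0.99, 0.144, 0.0], [0.144, 0.99, 0.0], [-0.0, 0.0, -1.0]]
contact_force: [-0.8, 0.6, -3.1]
gripper_width: 0.208
gripper_force: 50.0
```

Request:
{"api": "step_arm", "payload": {"commands": [[[0, 0, 0], 0], [[-0.02, 0, 0], 0], [[-0.04, 0, 0], 0], [[-0.04, 0, 0], 0], [[-0.04, 0, 0], 0]]}}

```text
time_s: 10.53
position: [0.559, -0.2658, 0.3382]
orientation: [[-0.99, 0.144, -0.002], [0.144, 0.99, 0.001], [0.002, 0.0, -1.0]]
contact_force: [-2.6, -0.6, -2.5]
gripper_width: 0.21
gripper_force: 50.0
```

Request:
{"api": "step_arm", "payload": {"commands": [[[0, 0, 0], 0], [[-0.02, 0, 0], 0], [[-0.04, 0, 0], 0], [[-0.04, 0, 0], 0], [[-0.04, 0, 0], 0]]}}

```text
time_s: 10.95
position: [0.5597, -0.2658, 0.338]
orientation: [[-0.99, 0.144, -0.005], [0.144, 0.99, 0.001], [0.005, 0.001, -1.0]]
contact_force: [-6.4, 0.9, -0.6]
gripper_width: 0.211
gripper_force: 50.0
```

The plate met the web within 1.5 mm of the expected place. I'll ease off and lower it until the nose meets the roller.

Request:
{"api": "step_arm", "payload": {"commands": [[[0.035, 0, 0], 0], [[0.035, 0, 0.04], 0], [[0.035, 0, 0.08], 0], [[0.035, 0, 0.12], 0], [[0.035, 0, 0.12], 0]]}}

```text
time_s: 11.37
position: [0.5591, -0.2658, 0.3337]
orientation: [[-0.99, 0.144, -0.002], [0.144, 0.99, 0.0], [0.002, 0.0, -1.0]]
contact_force: [-5.7, 1.1, 0.3]
gripper_width: 0.206
gripper_force: 50.0
```

Request:
{"api": "step_arm", "payload": {"commands": [[[0, 0, 0.03], 0], [[0, 0, 0.06], 0], [[0, 0, 0.07], 0], [[0, 0, 0.07], 0], [[0, 0, 0.07], 0]]}}

```text
time_s: 11.78
position: [0.559, -0.2658, 0.3312]
orientation: [[-0.99, 0.144, -0.002], [0.144, 0.99, 0.0], [0.002, 0.0, -1.0]]
contact_force: [-6.1, 0.6, 1.2]
gripper_width: 0.204
gripper_force: 50.0
```

Request:
{"api": "step_arm", "payload": {"commands": [[[0.02, 0, 0.02], 0], [[0.02, 0, 0.04], 0], [[0.02, 0, 0.04], 0], [[0.02, 0, 0.04], 0], [[0.02, 0, 0.04], 0]]}}

```text
time_s: 12.2
position: [0.5586, -0.2658, 0.3299]
orientation: [[-0.99, 0.144, -0.0], [0.144, 0.99, -0.0], [0.0, -0.0, -1.0]]
contact_force: [-5.6, 1.2, 2.3]
gripper_width: 0.208
gripper_force: 50.0
```

Request:
{"api": "step_arm", "payload": {"commands": [[[0, 0, 0.02], 0], [[0, 0, 0.04], 0], [[0, 0, 0.04], 0], [[0, 0, 0.04], 0], [[0, 0, 0.04], 0]]}}

```text
time_s: 12.62
position: [0.5585, -0.2658, 0.3285]
orientation: [[-0.99, 0.144, -0.0], [0.144, 0.99, -0.0], [0.0, -0.0, -1.0]]
contact_force: [-6.7, 2.2, 2.7]
gripper_width: 0.209
gripper_force: 50.0
```

Request:
{"api": "step_arm", "payload": {"commands": [[[0, 0, 0], 0], [[0, 0, 0], 0], [[0, 0, 0], 0], [[0, 0, 0], 0], [[0, 0, 0], 0]], "grip": 0.5}}

```text
time_s: 13.03
position: [0.5594, -0.266, 0.3278]
orientation: [[-0.99, 0.144, 0.001], [0.144, 0.99, -0.0], [-0.001, -0.0, -1.0]]
contact_force: [-0.1, -0.6, 0.2]
gripper_width: 0.494
gripper_force: 0.0
```

Request:
{"api": "step_arm", "payload": {"commands": [[[0, 0, -0.8], 0], [[0, 0, -1.6], 0], [[0, 0, -2.4], 0], [[0, 0, -3.0], 0], [[0, 0, -3.2], 0]]}}

```text
time_s: 13.45
position: [0.5595, -0.2661, 0.4603]
orientation: [[-0.99, 0.144, 0.007], [0.144, 0.99, -0.004], [-0.008, -0.003, -1.0]]
contact_force: [0.3, -0.5, 0.4]
gripper_width: 0.501
gripper_force: 0.0
```

```bash
python3 - <<'E'
from fit import *
R=np.array([.6138,-.3288,-.1445]); s=snap('side','side2.png')
w=world([(0,55,127)],R)[0]
overlay(s,'side',[((w[0],w[1],R[2],.127),br_lines())],(315,120,70,80),7,'h1.png')
print(world([(-6.5,55,214)],R))
E
python3 go.py .6148 -.2739 .434 -8.3
```

```text
[[ 0.6153 -0.2734  0.214 ]]
pos [ 0.5595 -0.2661  0.4598] yaw -8.28 j6 -113.6 F [ 1.1 -0.5  1.2] w 0.501 t 13.5
shift [-1.392  0.008  0.654] turn 0.02
```

View pics/h1.png

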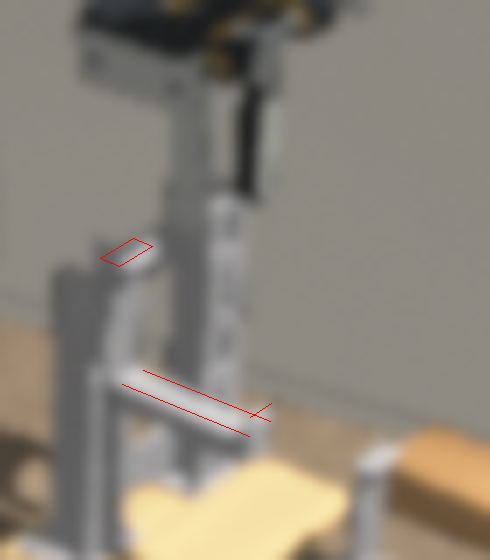

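The bracket hangs hooked on the left upright, its tab at (130,255) and arm at (130-260,380-430). Next I close the fingers and press the tab.

Request:
{"api": "step_arm", "payload": {"commands": [[[-0.3, 0, 0], 0], [[-0.7, 0, 0], 0], [[-1.1, 0, 0], 0], [[-1.41, 0, 0.2], 0], [[-1.41, 0, 0.4], 0]], "grip": 0.0, "newtons": 30}}

```text
time_s: 13.92
position: [0.6166, -0.2743, 0.4368]
orientation: [[-0.99, 0.143, -0.001], [0.143, 0.99, 0.001], [0.001, 0.001, -1.0]]
contact_force: [0.8, -0.4, -0.3]
gripper_width: 0.182
gripper_force: 0.0
```

Request:
{"api": "step_arm", "payload": {"commands": [[[0, 0, 0.1], 0], [[0, 0, 0.2], 0], [[0, 0, 0.3], 0], [[0, 0, 0.3], 0], [[0, 0, 0.3], 0]]}}

```text
time_s: 14.33
position: [0.6142, -0.2739, 0.4277]
orientation: [[-0.99, 0.144, -0.0], [0.144, 0.99, 0.0], [0.0, 0.0, -1.0]]
contact_force: [-0.3, -0.1, 0.6]
gripper_width: 0.006
gripper_force: 0.0
```

Request:
{"api": "step_arm", "payload": {"commands": [[[0, 0, 0], 0], [[0, 0, 0.04], 0], [[0, 0, 0.08], 0], [[0, 0, 0.12], 0], [[0, 0, 0.12], 0]]}}

```text
time_s: 14.75
position: [0.6146, -0.274, 0.4225]
orientation: [[-0.99, 0.144, -0.0], [0.144, 0.99, 0.0], [0.0, 0.0, -1.0]]
contact_force: [-0.3, 0.7, -0.5]
gripper_width: 0.006
gripper_force: 0.0
```

Tips are at about 223 mm, and I expect the tab at about 221. I'll press in small steps.

Request:
{"api": "step_arm", "payload": {"commands": [[[0, 0, 0.02], 0], [[0, 0, 0.04], 0], [[0, 0, 0.06], 0], [[0, 0, 0.06], 0], [[0, 0, 0.06], 0]]}}

```text
time_s: 15.17
position: [0.6147, -0.274, 0.4204]
orientation: [[-0.99, 0.144, -0.0], [0.144, 0.99, 0.0], [0.0, 0.0, -1.0]]
contact_force: [-0.1, 0.2, 1.1]
gripper_width: 0.006
gripper_force: 0.0
```

Request:
{"api": "step_arm", "payload": {"commands": [[[0, 0, 0.02], 0], [[0, 0, 0.04], 0], [[0, 0, 0.06], 0], [[0, 0, 0.06], 0], [[0, 0, 0.06], 0]]}}

```text
time_s: 15.58
position: [0.6146, -0.274, 0.4193]
orientation: [[-0.99, 0.144, 0.001], [0.144, 0.99, -0.001], [-0.001, -0.001, -1.0]]
contact_force: [-0.8, 0.5, 6.0]
gripper_width: 0.007
gripper_force: 2.8
```

Request:
{"api": "step_arm", "payload": {"commands": [[[0, 0, 0.02], 0], [[0, 0, 0.03], 0], [[0, 0, 0.04], 0], [[0, 0, 0.04], 0], [[0, 0, 0.04], 0]]}}

```text
time_s: 16.0
position: [0.6144, -0.274, 0.4189]
orientation: [[-0.99, 0.144, 0.002], [0.144, 0.99, -0.002], [-0.002, -0.001, -1.0]]
contact_force: [-2.0, -0.3, 9.0]
gripper_width: 0.007
gripper_force: 4.7
```

Request:
{"api": "step_arm", "payload": {"commands": [[[0, 0, 0.02], 0], [[0, 0, 0.04], 0], [[0, 0, 0.04], 0], [[0, 0, 0.04], 0], [[0, 0, 0.04], 0]]}}

```text
time_s: 16.42
position: [0.6147, -0.2741, 0.4157]
orientation: [[-0.99, 0.144, 0.001], [0.144, 0.99, -0.001], [-0.001, -0.001, -1.0]]
contact_force: [-0.2, -0.3, 4.0]
gripper_width: 0.005
gripper_force: 1.8
```

Request:
{"api": "step_arm", "payload": {"commands": [[[0, 0, 0.02], 0], [[0, 0, 0.04], 0], [[0, 0, 0.04], 0], [[0, 0, 0.04], 0], [[0, 0, 0.04], 0]]}}

```text
time_s: 16.83
position: [0.6148, -0.274, 0.4132]
orientation: [[-0.99, 0.144, 0.0], [0.144, 0.99, 0.0], [-0.0, 0.0, -1.0]]
contact_force: [-0.1, -1.1, 4.2]
gripper_width: 0.001
gripper_force: 1.8
```

Request:
{"api": "step_arm", "payload": {"commands": [[[0, 0, 0.02], 0], [[0, 0, 0.04], 0], [[0, 0, 0.04], 0], [[0, 0, 0.04], 0], [[0, 0, 0.04], 0]]}}

```text
time_s: 17.25
position: [0.6146, -0.2739, 0.413]
orientation: [[-0.99, 0.144, 0.001], [0.144, 0.99, -0.001], [-0.001, -0.0, -1.0]]
contact_force: [-0.3, 0.3, 8.5]
gripper_width: 0.004
gripper_force: 4.1
```

Request:
{"api": "step_arm", "payload": {"commands": [[[0, 0, 0.02], 0], [[0, 0, 0.05], 0], [[0, 0, 0.06], 0], [[0, 0, 0.06], 0], [[0, 0, 0.06], 0]]}}

```text
time_s: 17.67
position: [0.6143, -0.2738, 0.4128]
orientation: [[-0.99, 0.144, 0.003], [0.144, 0.99, -0.002], [-0.003, -0.001, -1.0]]
contact_force: [-1.5, 1.6, 15.2]
gripper_width: 0.01
gripper_force: 7.8
```

Request:
{"api": "step_arm", "payload": {"commands": [[[0, 0, -0.5], 0], [[0, 0, -1.2], 0], [[0, 0, -1.2], 0], [[0, 0, -1.2], 0], [[0, 0, -1.2], 0]]}}

```text
time_s: 18.08
position: [0.6146, -0.2739, 0.4557]
orientation: [[-0.99, 0.144, -0.002], [0.144, 0.99, 0.001], [0.002, 0.001, -1.0]]
contact_force: [-0.2, 0.1, -0.7]
gripper_width: 0.004
gripper_force: 0.0
```

```bash
python3 go.py .4285 -.3397 .30 -3
```

```text
pos [ 0.6146 -0.2739  0.4557] yaw -8.29 j6 -111.7 F [-0.2  0.1 -0.7] w 0.004 t 18.0833
shift [ 4.359 -2.302  3.9  ] turn -5.29
```

Left bracket is locked: the tab stopped at 213.8 mm and held 15 N. Now bracket 2.

Request:
{"api": "step_arm", "payload": {"commands": [[[0.9, -0.5, 0], -5.3], [[1.8, -1.0, 0], -5.3], [[2.7, -1.4, 0], -5.3], [[3.6, -1.9, 0], -5.3], [[4.36, -2.3, 0], -5.3]], "grip": 0.55}}

```text
time_s: 18.5
position: [0.4264, -0.3399, 0.455]
orientation: [[-0.999, 0.052, -0.004], [0.052, 0.999, 0.003], [0.004, 0.002, -1.0]]
contact_force: [0.0, 0.0, -0.2]
gripper_width: 0.323
gripper_force: 0.0
```

Request:
{"api": "step_arm", "payload": {"commands": [[[0, 0, 0.8], 0], [[0, 0, 1.7], 0], [[0, 0, 2.6], 0], [[0, 0, 3.5], 0], [[0, 0, 3.9], 0]]}}

```text
time_s: 18.92
position: [0.4267, -0.338, 0.2952]
orientation: [[-0.999, 0.053, -0.007], [0.053, 0.999, 0.008], [0.008, 0.007, -1.0]]
contact_force: [-0.2, 1.5, 0.7]
gripper_width: 0.544
gripper_force: 0.0
```

```bash
python3 - <<'E'
from fit import *
P=[]
for i in range(2): snap('side','side3.png'); P.append(robot.state()['position'])
print(np.mean(P,0))
E
python3 go.py .4288 -.3406 .2025 -3
```

```text
[ 0.4268 -0.338   0.2949]
pos [ 0.4272 -0.3383  0.2962] yaw -3.01 j6 -132.7 F [-0.9  0.1 -0. ] w 0.549 t 19.0167
shift [-0.063 -0.073  2.341] turn -0.01
```

Request:
{"api": "step_arm", "payload": {"commands": [[[-0.04, -0.05, 0.8], 0], [[-0.04, -0.05, 1.6], 0], [[-0.04, -0.05, 2.1], 0], [[-0.04, -0.05, 2.33], 0], [[-0.04, -0.05, 2.33], 0]]}}

```text
time_s: 19.43
position: [0.4301, -0.3416, 0.2066]
orientation: [[-0.999, 0.052, -0.002], [0.052, 0.999, 0.003], [0.003, 0.003, -1.0]]
contact_force: [-0.2, 0.2, -0.0]
gripper_width: 0.55
gripper_force: 0.0
```

Request:
{"api": "step_arm", "payload": {"commands": [[[0, 0, 0], 0], [[0, 0, 0], 0], [[0, 0, 0], 0], [[0, 0, 0], 0], [[0, 0, 0], 0]]}}

```text
time_s: 19.85
position: [0.4306, -0.3422, 0.2091]
orientation: [[-0.999, 0.052, 0.001], [0.052, 0.999, -0.001], [-0.002, -0.001, -1.0]]
contact_force: [0.2, -0.7, -0.1]
gripper_width: 0.549
gripper_force: 0.0
```

Request:
{"api": "step_arm", "payload": {"commands": [[[0, 0, 0], 0], [[0, 0, 0], 0], [[0, 0, 0], 0], [[0, 0, 0], 0], [[0, 0, 0], 0]], "grip": 0.0, "newtons": 50}}

```text
time_s: 20.27
position: [0.4304, -0.342, 0.208]
orientation: [[-0.999, 0.052, -0.0], [0.052, 0.999, 0.0], [0.0, 0.0, -1.0]]
contact_force: [0.3, -0.1, -1.1]
gripper_width: 0.233
gripper_force: 0.0
```

Request:
{"api": "step_arm", "payload": {"commands": [[[0, 0, 0], 0], [[0, 0, 0], 0], [[0, 0, 0], 0], [[0, 0, 0], 0], [[0, 0, 0], 0]]}}

```text
time_s: 20.68
position: [0.4304, -0.3419, 0.208]
orientation: [[-0.999, 0.052, -0.0], [0.052, 0.999, 0.0], [0.0, 0.0, -1.0]]
contact_force: [0.8, 0.5, 0.7]
gripper_width: 0.206
gripper_force: 50.0
```

Only about 9 mm of overlap, so I'll regrip 5 mm lower.

Request:
{"api": "step_arm", "payload": {"commands": [[[0, 0, 0], 0], [[0, 0, 0], 0], [[0, 0, 0.05], 0], [[0, 0, 0.1], 0], [[0, 0, 0.13], 0]], "grip": 0.3}}

```text
time_s: 21.1
position: [0.4303, -0.3419, 0.2025]
orientation: [[-0.999, 0.052, -0.0], [0.052, 0.999, 0.0], [0.0, 0.0, -1.0]]
contact_force: [-0.8, -0.4, 0.4]
gripper_width: 0.298
gripper_force: 0.0
```

Request:
{"api": "step_arm", "payload": {"commands": [[[0, 0, 0], 0], [[0, 0, 0], 0], [[0, 0, 0], 0], [[0, 0, 0], 0], [[0, 0, 0], 0]], "grip": 0.0}}

```text
time_s: 21.52
position: [0.4303, -0.3419, 0.2027]
orientation: [[-0.999, 0.052, -0.0], [0.052, 0.999, 0.0], [0.0, 0.0, -1.0]]
contact_force: [-0.2, -0.5, -2.4]
gripper_width: 0.212
gripper_force: 50.0
```

Request:
{"api": "step_arm", "payload": {"commands": [[[0, 0, 0], 0], [[0, 0, 0], 0], [[0, 0, 0], 0], [[0, 0, 0], 0], [[0, 0, 0], 0]]}}

```text
time_s: 21.93
position: [0.4303, -0.3419, 0.2028]
orientation: [[-0.999, 0.052, -0.0], [0.052, 0.999, 0.0], [0.0, 0.0, -1.0]]
contact_force: [0.7, 0.3, -1.5]
gripper_width: 0.208
gripper_force: 50.0
```

Request:
{"api": "step_arm", "payload": {"commands": [[[0, 0, -0.3], 0], [[0, 0, -1.0], 0], [[0, 0, -2.0], 0], [[0, 0, -3.0], 0], [[0, 0, -3.4], 0]]}}

```text
time_s: 22.35
position: [0.4312, -0.3427, 0.344]
orientation: [[-0.999, 0.052, 0.006], [0.052, 0.999, -0.006], [-0.006, -0.006, -1.0]]
contact_force: [0.0, -1.1, -1.8]
gripper_width: 0.207
gripper_force: 50.0
```

Request:
{"api": "step_arm", "payload": {"commands": [[[0, 0, 0], 0], [[0, 0, 0], 0], [[0, 0, 0], 0], [[0, 0, 0], 0], [[0, 0, 0], 0]]}}

```text
time_s: 22.77
position: [0.43, -0.3416, 0.3367]
orientation: [[-0.999, 0.052, -0.003], [0.052, 0.999, 0.003], [0.003, 0.003, -1.0]]
contact_force: [0.1, -0.5, -2.7]
gripper_width: 0.206
gripper_force: 50.0
```

```bash
python3 go.py .5239 -.3717 .3383 -8.3
```

```text
pos [ 0.43   -0.3416  0.3367] yaw -2.99 j6 -132.7 F [ 0.1 -0.5 -2.7] w 0.206 t 22.7667
shift [-2.384 -0.63  -0.05 ] turn 5.31
```

Request:
{"api": "step_arm", "payload": {"commands": [[[-0.5, -0.2, 0], 5.3], [[-1.2, -0.4, 0], 5.3], [[-1.8, -0.63, 0], 5.3], [[-2.2, -0.63, 0], 5.3], [[-2.38, -0.63, 0], 5.3]]}}

```text
time_s: 23.18
position: [0.5261, -0.3726, 0.3368]
orientation: [[-0.99, 0.144, -0.001], [0.144, 0.99, 0.002], [0.001, 0.001, -1.0]]
contact_force: [-0.2, -0.2, -2.4]
gripper_width: 0.209
gripper_force: 50.0
```

Request:
{"api": "step_arm", "payload": {"commands": [[[0, 0, 0], 0], [[0, 0, 0], 0], [[0, 0, 0], 0], [[0, 0, 0], 0], [[0, 0, 0], 0]]}}

```text
time_s: 23.6
position: [0.5233, -0.3719, 0.3391]
orientation: [[-0.989, 0.145, -0.0], [0.145, 0.989, 0.0], [0.0, 0.0, -1.0]]
contact_force: [1.0, -1.2, -1.9]
gripper_width: 0.209
gripper_force: 50.0
```

```bash
python3 go.py .5239 -.3717 .3383 -8.3
```

```text
pos [ 0.5233 -0.3719  0.3391] yaw -8.32 j6 -123.3 F [ 1.  -1.2 -1.9] w 0.209 t 23.6
shift [-0.015  0.008  0.019] turn -0.02
```

Request:
{"api": "step_arm", "payload": {"commands": [[[-0.08, 0.01, 0.02], 0], [[-0.16, 0.01, 0.02], 0], [[-0.24, 0.01, 0.02], 0], [[-0.28, 0.01, 0.02], 0], [[-0.28, 0.01, 0.02], 0]]}}

```text
time_s: 24.02
position: [0.5358, -0.3734, 0.338]
orientation: [[-0.99, 0.144, 0.0], [0.144, 0.99, -0.0], [-0.0, -0.0, -1.0]]
contact_force: [0.5, 0.3, -2.1]
gripper_width: 0.209
gripper_force: 50.0
```

Request:
{"api": "step_arm", "payload": {"commands": [[[0, 0, 0], 0], [[-0.03, 0, 0], 0], [[-0.06, 0, 0], 0], [[-0.08, 0, 0], 0], [[-0.08, 0, 0], 0]]}}

```text
time_s: 24.43
position: [0.5386, -0.3738, 0.338]
orientation: [[-0.99, 0.144, 0.0], [0.144, 0.99, 0.0], [-0.0, 0.0, -1.0]]
contact_force: [0.1, -0.2, -2.3]
gripper_width: 0.206
gripper_force: 50.0
```

Request:
{"api": "step_arm", "payload": {"commands": [[[0, 0, 0], 0], [[-0.03, 0, 0], 0], [[-0.06, 0, 0], 0], [[-0.06, 0, 0], 0], [[-0.06, 0, 0], 0]]}}

```text
time_s: 24.85
position: [0.5409, -0.3741, 0.338]
orientation: [[-0.99, 0.144, -0.0], [0.144, 0.99, 0.0], [0.0, 0.0, -1.0]]
contact_force: [-0.2, -0.7, -2.3]
gripper_width: 0.208
gripper_force: 50.0
```

Request:
{"api": "step_arm", "payload": {"commands": [[[0, 0, 0], 0], [[-0.03, 0, 0], 0], [[-0.05, 0, 0], 0], [[-0.05, 0, 0], 0], [[-0.05, 0, 0], 0]]}}

```text
time_s: 25.27
position: [0.5429, -0.3744, 0.338]
orientation: [[-0.99, 0.144, 0.0], [0.144, 0.99, 0.0], [-0.0, 0.0, -1.0]]
contact_force: [-0.1, 0.5, -2.7]
gripper_width: 0.207
gripper_force: 50.0
```

Request:
{"api": "step_arm", "payload": {"commands": [[[0, 0, 0], 0], [[-0.03, 0, 0], 0], [[-0.05, 0, 0], 0], [[-0.05, 0, 0], 0], [[-0.05, 0, 0], 0]]}}

```text
time_s: 25.68
position: [0.544, -0.3745, 0.3378]
orientation: [[-0.99, 0.144, -0.003], [0.144, 0.99, 0.001], [0.003, 0.001, -1.0]]
contact_force: [-4.4, 1.1, -1.0]
gripper_width: 0.206
gripper_force: 50.0
```

Request:
{"api": "step_arm", "payload": {"commands": [[[0, 0, 0], 0], [[-0.02, 0, 0], 0], [[-0.04, 0, 0], 0], [[-0.04, 0, 0], 0], [[-0.04, 0, 0], 0]]}}

```text
time_s: 26.1
position: [0.5446, -0.3746, 0.3378]
orientation: [[-0.99, 0.144, -0.006], [0.144, 0.99, 0.002], [0.006, 0.001, -1.0]]
contact_force: [-7.3, 1.1, 1.0]
gripper_width: 0.205
gripper_force: 50.0
```

Request:
{"api": "step_arm", "payload": {"commands": [[[0.05, 0, 0], 0], [[0.05, 0, 0.04], 0], [[0.05, 0, 0.08], 0], [[0.05, 0, 0.12], 0], [[0.05, 0, 0.12], 0]]}}

```text
time_s: 26.52
position: [0.5438, -0.3746, 0.3331]
orientation: [[-0.99, 0.144, -0.002], [0.144, 0.99, 0.0], [0.002, 0.0, -1.0]]
contact_force: [-5.0, 1.1, 0.7]
gripper_width: 0.211
gripper_force: 50.0
```

Request:
{"api": "step_arm", "payload": {"commands": [[[0, 0, 0.03], 0], [[0, 0, 0.06], 0], [[0, 0, 0.07], 0], [[0, 0, 0.07], 0], [[0, 0, 0.07], 0]]}}

```text
time_s: 26.93
position: [0.5438, -0.3746, 0.3306]
orientation: [[-0.99, 0.144, -0.002], [0.144, 0.99, 0.0], [0.002, 0.0, -1.0]]
contact_force: [-5.8, -0.8, 1.7]
gripper_width: 0.209
gripper_force: 50.0
```

Request:
{"api": "step_arm", "payload": {"commands": [[[0, 0, 0.02], 0], [[0, 0, 0.04], 0], [[0, 0, 0.05], 0], [[0, 0, 0.05], 0], [[0, 0, 0.05], 0]]}}

```text
time_s: 27.35
position: [0.5436, -0.3746, 0.3293]
orientation: [[-0.99, 0.144, -0.001], [0.144, 0.99, -0.0], [0.001, -0.0, -1.0]]
contact_force: [-7.6, 1.1, 4.0]
gripper_width: 0.208
gripper_force: 50.0
```

Request:
{"api": "step_arm", "payload": {"commands": [[[0, 0, 0], 0], [[0, 0, 0], 0], [[0, 0, 0], 0], [[0, 0, 0], 0], [[0, 0, 0], 0]], "grip": 0.5}}

```text
time_s: 27.77
position: [0.5449, -0.3747, 0.3286]
orientation: [[-0.99, 0.144, 0.001], [0.144, 0.99, -0.0], [-0.001, -0.0, -1.0]]
contact_force: [0.6, -0.5, 0.8]
gripper_width: 0.492
gripper_force: 0.0
```

Request:
{"api": "step_arm", "payload": {"commands": [[[0, 0, -0.8], 0], [[0, 0, -1.6], 0], [[0, 0, -2.4], 0], [[0, 0, -2.9], 0], [[0, 0, -2.9], 0]]}}

```text
time_s: 28.18
position: [0.5451, -0.3751, 0.4502]
orientation: [[-0.99, 0.144, 0.009], [0.144, 0.99, -0.007], [-0.009, -0.006, -1.0]]
contact_force: [0.4, 0.1, -0.3]
gripper_width: 0.501
gripper_force: 0.0
```

Request:
{"api": "step_arm", "payload": {"commands": [[[-0.3, 0, 0], 0], [[-0.7, 0, 0], 0], [[-1.1, 0, 0], 0], [[-1.42, 0, 0], 0], [[-1.42, 0, 0], 0]], "grip": 0.0, "newtons": 30}}

```text
time_s: 28.6
position: [0.6025, -0.383, 0.4419]
orientation: [[-0.99, 0.143, -0.0], [0.143, 0.99, 0.002], [0.001, 0.002, -1.0]]
contact_force: [-0.4, -0.3, -0.5]
gripper_width: 0.181
gripper_force: 0.0
```

Request:
{"api": "step_arm", "payload": {"commands": [[[0, 0, 0.1], 0], [[0, 0, 0.2], 0], [[0, 0, 0.3], 0], [[0, 0, 0.3], 0], [[0, 0, 0.3], 0]]}}

```text
time_s: 29.02
position: [0.6, -0.3828, 0.4321]
orientation: [[-0.989, 0.145, -0.001], [0.145, 0.989, 0.001], [0.001, 0.001, -1.0]]
contact_force: [0.7, -0.5, 0.3]
gripper_width: 0.007
gripper_force: 0.0
```

Target is (0.600,-0.383), which matches. Pressing.

Request:
{"api": "step_arm", "payload": {"commands": [[[0, 0, 0.06], 0], [[0, 0, 0.12], 0], [[0, 0, 0.18], 0], [[0, 0, 0.24], 0], [[0, 0, 0.26], 0]]}}

```text
time_s: 29.43
position: [0.6005, -0.3828, 0.4214]
orientation: [[-0.99, 0.144, -0.001], [0.144, 0.99, 0.001], [0.001, 0.0, -1.0]]
contact_force: [-0.1, 1.2, -0.1]
gripper_width: 0.006
gripper_force: 0.0
```

Request:
{"api": "step_arm", "payload": {"commands": [[[0, 0, 0.03], 0], [[0, 0, 0.06], 0], [[0, 0, 0.1], 0], [[0, 0, 0.1], 0], [[0, 0, 0.1], 0]]}}

```text
time_s: 29.85
position: [0.6004, -0.3829, 0.4192]
orientation: [[-0.99, 0.144, 0.001], [0.144, 0.99, -0.001], [-0.001, -0.001, -1.0]]
contact_force: [-0.8, 0.3, 5.8]
gripper_width: 0.003
gripper_force: 2.6
```

Request:
{"api": "step_arm", "payload": {"commands": [[[0, 0, 0.02], 0], [[0, 0, 0.04], 0], [[0, 0, 0.05], 0], [[0, 0, 0.05], 0], [[0, 0, 0.05], 0]]}}

```text
time_s: 30.27
position: [0.6003, -0.3829, 0.4181]
orientation: [[-0.99, 0.144, 0.002], [0.144, 0.99, -0.002], [-0.002, -0.002, -1.0]]
contact_force: [-2.1, 0.1, 8.8]
gripper_width: 0.005
gripper_force: 4.0
```

Request:
{"api": "step_arm", "payload": {"commands": [[[0, 0, 0.02], 0], [[0, 0, 0.04], 0], [[0, 0, 0.04], 0], [[0, 0, 0.04], 0], [[0, 0, 0.04], 0]]}}

```text
time_s: 30.68
position: [0.6007, -0.3828, 0.4138]
orientation: [[-0.99, 0.144, -0.0], [0.144, 0.99, 0.001], [0.001, 0.001, -1.0]]
contact_force: [-0.9, 0.3, -1.2]
gripper_width: 0.002
gripper_force: 0.0
```

Request:
{"api": "step_arm", "payload": {"commands": [[[0, 0, 0.03], 0], [[0, 0, 0.06], 0], [[0, 0, 0.08], 0], [[0, 0, 0.08], 0], [[0, 0, 0.08], 0]]}}

```text
time_s: 31.1
position: [0.6004, -0.3826, 0.4131]
orientation: [[-0.99, 0.144, 0.001], [0.144, 0.99, -0.001], [-0.002, -0.001, -1.0]]
contact_force: [-1.4, 1.0, 8.0]
gripper_width: 0.004
gripper_force: 4.0
```

Request:
{"api": "step_arm", "payload": {"commands": [[[0, 0, 0.02], 0], [[0, 0, 0.04], 0], [[0, 0, 0.05], 0], [[0, 0, 0.05], 0], [[0, 0, 0.05], 0]]}}

```text
time_s: 31.52
position: [0.6002, -0.3825, 0.4129]
orientation: [[-0.99, 0.144, 0.003], [0.144, 0.99, -0.002], [-0.003, -0.002, -1.0]]
contact_force: [-2.9, 2.8, 13.3]
gripper_width: 0.005
gripper_force: 6.8
```

Request:
{"api": "step_arm", "payload": {"commands": [[[0, 0, -0.5], 0], [[0, 0, -1.2], 0], [[0, 0, -1.2], 0], [[0, 0, -1.2], 0], [[0, 0, -1.2], 0]]}}

```text
time_s: 31.93
position: [0.6005, -0.3827, 0.456]
orientation: [[-0.99, 0.144, -0.001], [0.144, 0.99, 0.001], [0.001, 0.001, -1.0]]
contact_force: [0.7, 0.0, -0.3]
gripper_width: 0.003
gripper_force: 0.0
```

```bash
python3 - <<'E'
from fit import *
t=cv2.imread('pics/top1.png')[...,::-1]; s=cv2.imread('pics/side1.png')[...,::-1]
bl=[((-34,-90,18),(34,-90,18)),((-34,90,18),(34,90,18)),((-34,-90,18),(-34,90,18)),((34,-90,18),(34,90,18))]
for cams in({'top':t},{'top':t,'side':s}):
    p,f=fit([.435,.19,0],bl,cams,sig=(1.5,.9)); print('board',p[:2],np.degrees(p[2]),f)
# tins: lid circle z=54 r=33
a=np.linspace(0,2*np.pi,25)
c=[((33*np.cos(x),33*np.sin(x),54),(33*np.cos(y),33*np.sin(y),54)) for x,y in zip(a[:-1],a[1:])]
for g in([.524,.001],[.456,.055],[.451,-.061],[.453,-.158]):
    p,f=fit(g+[0],c,{'top':t},sig=(1.5,.9)); print('tin',p[:2],f)
overlay(s,'side',[(p,bl)],(280,240,90,70),4,'bd.png')
E
python3 go.py .435 .19 .45 90
```

```text
board [0.429  0.1986] 0.7749706175039813 -8734.770554516894
board [0.4286 0.1985] 0.8349445362894856 -12642.137195778469
tin [0.5157 0.0014] -452.81796407713216
tin [0.4547 0.0599] -629.4090977853845
tin [ 0.4379 -0.0656] -759.8897613187452
tin [ 0.4501 -0.1572] -1161.3067577459838
pos [ 0.6005 -0.3827  0.456 ] yaw -8.29 j6 -119.8 F [ 0.7  0.  -0.3] w 0.003 t 31.9333
shift [ 6.159 13.573  0.171] turn 81.71
```

Both brackets are locked, with both tabs at 213.8 mm. Retreating, then on to the board at (0.4287, 0.1985).

Request:
{"api": "step_arm", "payload": {"commands": [[[0.9, 0, 0], 0], [[1.9, 0, 0], 7], [[2.9, 0, 0], 14], [[3.9, 0.05, 0], 21], [[4.8, 0.06, 0], 28]], "grip": 0.85}}

```text
time_s: 32.35
position: [0.4087, -0.3516, 0.455]
orientation: [[-0.803, 0.596, -0.003], [0.596, 0.803, 0.003], [0.005, 0.001, -1.0]]
contact_force: [-0.1, -0.8, 0.8]
gripper_width: 0.322
gripper_force: 0.0
```

Request:
{"api": "step_arm", "payload": {"commands": [[[0, 0, 0], 7], [[0, 0, 0], 14], [[0, 0, 0], 21], [[0, 0, 0], 28], [[0, 0, 0], 35]]}}

```text
time_s: 32.77
position: [0.4105, -0.3525, 0.4553]
orientation: [[-0.315, 0.949, -0.002], [0.949, 0.315, 0.003], [0.003, -0.001, -1.0]]
contact_force: [0.5, -0.7, -0.2]
gripper_width: 0.677
gripper_force: 0.0
```

Request:
{"api": "step_arm", "payload": {"commands": [[[0, 0, 0], 7], [[0, 0, 0], 14], [[0, 0, 0], 17.9], [[0, 0, 0], 17.9], [[0, 0, 0], 17.9]]}}

```text
time_s: 33.18
position: [0.4108, -0.3526, 0.4557]
orientation: [[-0.016, 1.0, -0.002], [1.0, 0.016, 0.002], [0.002, -0.002, -1.0]]
contact_force: [1.1, -0.5, -0.6]
gripper_width: 0.851
gripper_force: 0.0
```

```bash
python3 go.py .4287 .1985 .35 -89.2
```

```text
pos [ 0.4108 -0.3526  0.4557] yaw -89.08 j6 -48.9 F [ 1.1 -0.5 -0.6] w 0.851 t 33.1833
shift [13.763  0.674  2.672] turn 0.12
```

Request:
{"api": "step_arm", "payload": {"commands": [[[0.9, 0, 0], 0], [[1.8, 0.05, 0], 0], [[2.8, 0.1, 0], 0], [[3.7, 0.15, 0], 0], [[4.6, 0.2, 0], 0]]}}

```text
time_s: 33.6
position: [0.4158, -0.167, 0.4565]
orientation: [[-0.015, 1.0, -0.001], [1.0, 0.015, 0.001], [0.001, -0.001, -1.0]]
contact_force: [0.6, 0.1, 0.1]
gripper_width: 0.847
gripper_force: 0.0
```

Request:
{"api": "step_arm", "payload": {"commands": [[[0.9, 0, 0], 0], [[1.8, 0.05, 0], 0], [[2.8, 0.1, 0], 0], [[3.7, 0.15, 0], 0], [[4.6, 0.2, 0], 0]]}}

```text
time_s: 34.02
position: [0.421, 0.0172, 0.4568]
orientation: [[-0.016, 1.0, -0.001], [1.0, 0.016, 0.0], [0.0, -0.001, -1.0]]
contact_force: [1.3, -0.1, -0.0]
gripper_width: 0.846
gripper_force: 0.0
```

Request:
{"api": "step_arm", "payload": {"commands": [[[0.9, 0, 0.2], 0], [[1.8, 0.1, 0.6], 0], [[2.7, 0.2, 1.0], 0], [[3.6, 0.27, 1.5], 0], [[4.56, 0.27, 2.0], 0]]}}

```text
time_s: 34.43
position: [0.4297, 0.1983, 0.3769]
orientation: [[-0.016, 1.0, 0.001], [1.0, 0.016, -0.0], [-0.0, 0.001, -1.0]]
contact_force: [-0.0, -0.6, 0.0]
gripper_width: 0.851
gripper_force: 0.0
```

Request:
{"api": "step_arm", "payload": {"commands": [[[0, 0, 0.5], 0], [[0, 0, 0.67], 0], [[0, 0, 0.67], 0], [[0, 0, 0.67], 0], [[0, 0, 0.67], 0]]}}

```text
time_s: 34.85
position: [0.4305, 0.1957, 0.3523]
orientation: [[-0.013, 1.0, 0.002], [1.0, 0.013, 0.0], [0.0, 0.002, -1.0]]
contact_force: [-0.3, -0.1, 0.4]
gripper_width: 0.85
gripper_force: 0.0
```

```bash
python3 - <<'E'
from fit import *
s=snap('side');t=snap('top','top4.png')
b=lambda i:cv2.cvtColor(i,cv2.COLOR_RGB2BGR)
a=cv2.resize(b(s)[150:320,230:400],(425,425)); c=cv2.resize(b(t)[150:270,340:460],(375,425))
cv2.imwrite('pics/v4.png',np.hstack([a,c]))
E
python3 go.py .4287 .1985 .203 -89.2
```

```text
pos [0.4305 0.1957 0.3525] yaw -89.28 j6 15.3 F [ 0.1 -0.3  0.7] w 0.853 t 34.95
shift [ 0.069 -0.054  3.737] turn -0.08
```

View pics/v4.png

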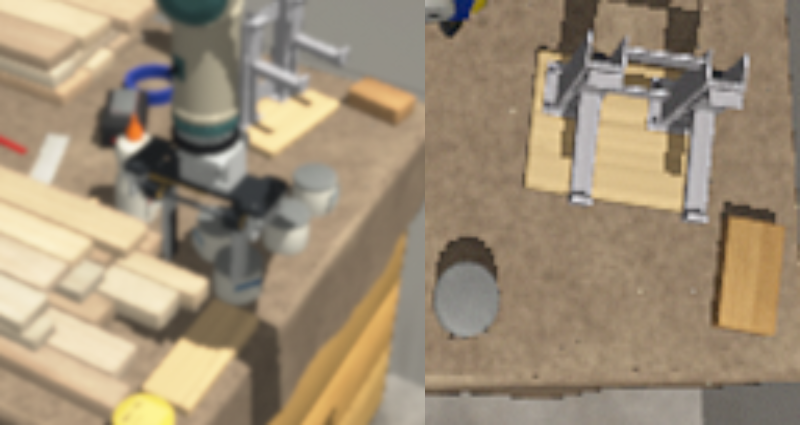

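Both brackets hang straight and at the same height, with arms at about (585,150) and (700,170) on the right. On the left, the board lies clear at about (200,355) beside the low lumber. Descending onto the board.

Request:
{"api": "step_arm", "payload": {"commands": [[[0.05, -0.05, 0.8], 0], [[0.05, -0.05, 1.6], 0], [[0.05, -0.05, 2.4], 0], [[0.05, -0.05, 3.0], 0], [[0.05, -0.05, 3.4], 0]]}}

```text
time_s: 35.37
position: [0.4277, 0.1976, 0.214]
orientation: [[-0.013, 1.0, -0.001], [1.0, 0.013, -0.0], [-0.0, -0.001, -1.0]]
contact_force: [0.4, -0.1, 0.9]
gripper_width: 0.851
gripper_force: 0.0
```

Request:
{"api": "step_arm", "payload": {"commands": [[[0, 0, 0.15], 0], [[0, 0, 0.3], 0], [[0, 0, 0.3], 0], [[0, 0, 0.3], 0], [[0, 0, 0.3], 0]]}}

```text
time_s: 35.78
position: [0.4286, 0.1986, 0.2044]
orientation: [[-0.014, 1.0, 0.003], [1.0, 0.014, 0.001], [0.001, 0.003, -1.0]]
contact_force: [-0.6, 0.4, 0.5]
gripper_width: 0.854
gripper_force: 0.0
```

```bash
python3 go.py .4287 .1985 .203 -89.2
```

```text
pos [0.4286 0.1986 0.2044] yaw -89.2 j6 15.6 F [-0.6  0.4  0.5] w 0.854 t 35.7833
shift [-0.002  0.003  0.034] turn 0.0
```

Request:
{"api": "step_arm", "payload": {"commands": [[[0, 0, 0], 0], [[0, 0, 0], 0], [[0, 0, 0], 0], [[0, 0, 0], 0], [[0, 0, 0], 0]], "grip": 0.5, "newtons": 35}}

```text
time_s: 36.2
position: [0.4286, 0.1987, 0.2041]
orientation: [[-0.014, 1.0, 0.003], [1.0, 0.014, 0.001], [0.001, 0.003, -1.0]]
contact_force: [0.1, -0.0, 6.4]
gripper_width: 0.722
gripper_force: 35.0
```

Request:
{"api": "step_arm", "payload": {"commands": [[[0, 0, 0], 0], [[0, 0, 0], 0], [[0, 0, 0], 0], [[0, 0, 0], 0], [[0, 0, 0], 0]]}}

```text
time_s: 36.62
position: [0.4286, 0.1987, 0.2041]
orientation: [[-0.014, 1.0, 0.002], [1.0, 0.014, 0.001], [0.001, 0.002, -1.0]]
contact_force: [-0.6, 0.2, 6.5]
gripper_width: 0.718
gripper_force: 35.0
```

Request:
{"api": "step_arm", "payload": {"commands": [[[0, 0, -0.3], 0], [[0, 0, -1.1], 0], [[0, 0, -2.0], 0], [[0, 0, -3.0], 0], [[0, 0, -3.9], 0]]}}

```text
time_s: 37.03
position: [0.4272, 0.1984, 0.3606]
orientation: [[-0.014, 1.0, -0.002], [1.0, 0.014, -0.0], [-0.0, -0.002, -1.0]]
contact_force: [1.1, 1.0, -2.4]
gripper_width: 0.723
gripper_force: 35.0
```

Request:
{"api": "step_arm", "payload": {"commands": [[[0, 0, -0.4], 0], [[0, 0, -0.4], 0], [[0, 0, -0.4], 0], [[0, 0, -0.4], 0], [[0, 0, -0.4], 0]]}}

```text
time_s: 37.45
position: [0.4271, 0.1982, 0.3729]
orientation: [[-0.014, 1.0, -0.005], [1.0, 0.014, -0.001], [-0.001, -0.005, -1.0]]
contact_force: [-0.4, -0.5, -1.6]
gripper_width: 0.717
gripper_force: 35.0
```

```bash
python3 - <<'E'
from fit import *
R=np.array([.6138,-.3288,-.1445]); print(world([(-52,0,138),(-52,50,156),(-52,-50,156)],R))
E
python3 go.py .5623 -.3213 .40 -98.3
```

```text
[[ 0.5623 -0.3213  0.138 ]
 [ 0.5695 -0.2718  0.156 ]
 [ 0.5551 -0.3708  0.156 ]]
pos [0.4271 0.1982 0.3729] yaw -89.19 j6 15.6 F [-0.4 -0.5 -1.6] w 0.717 t 37.45
shift [-13.036   3.191  -0.676] turn 9.11
```

Request:
{"api": "step_arm", "payload": {"commands": [[[-0.5, 0, -0.6], 0], [[-1.3, 0, -1.2], 0], [[-2.2, 0, -1.8], 0], [[-3.1, 0, -1.95], 0], [[-4.0, 0, -1.95], 0]]}}

```text
time_s: 37.87
position: [0.4304, 0.0371, 0.4538]
orientation: [[-0.015, 1.0, 0.002], [1.0, 0.015, -0.0], [-0.0, 0.002, -1.0]]
contact_force: [1.2, -0.5, -1.1]
gripper_width: 0.719
gripper_force: 35.0
```

Request:
{"api": "step_arm", "payload": {"commands": [[[-0.9, 0, 0], 0], [[-1.8, 0, 0], 0], [[-2.7, 0, 0], 0], [[-3.6, 0, 0], 0], [[-4.5, 0, 0], 0]]}}

```text
time_s: 38.28
position: [0.4322, -0.1432, 0.4513]
orientation: [[-0.014, 1.0, -0.003], [1.0, 0.014, 0.002], [0.002, -0.003, -1.0]]
contact_force: [1.5, -0.6, -1.5]
gripper_width: 0.724
gripper_force: 35.0
```

Request:
{"api": "step_arm", "payload": {"commands": [[[-0.9, 0, 0], 2], [[-1.8, 0, 0], 4], [[-2.7, 0, 0], 6], [[-3.6, 0, 0], 8], [[-4.4, 0, 0], 9.1]]}}

```text
time_s: 38.7
position: [0.4349, -0.3198, 0.4508]
orientation: [[0.147, 0.989, -0.003], [0.989, -0.147, 0.003], [0.002, -0.003, -1.0]]
contact_force: [1.1, 0.1, -1.9]
gripper_width: 0.721
gripper_force: 35.0
```

Request:
{"api": "step_arm", "payload": {"commands": [[[0, 0, 0], 0], [[0, 0, 0], 0], [[0, 0, 0], 0], [[0, 0, 0], 0], [[0, 0, 0], 0]]}}

```text
time_s: 39.12
position: [0.4353, -0.3162, 0.4529]
orientation: [[0.143, 0.99, -0.0], [0.99, -0.143, 0.001], [0.001, -0.001, -1.0]]
contact_force: [0.3, -0.1, -2.2]
gripper_width: 0.725
gripper_force: 35.0
```

```bash
python3 go.py .5623 -.3213 .45 -98.3
```

```text
pos [ 0.4353 -0.3162  0.4529] yaw -98.2 j6 -35.2 F [ 0.3 -0.1 -2.2] w 0.725 t 39.1167
shift [0.328 3.161 0.07 ] turn 0.1
```

Request:
{"api": "step_arm", "payload": {"commands": [[[0.1, 0.7, 0], 0.1], [[0.2, 1.4, 0], 0.1], [[0.33, 2.1, 0], 0.1], [[0.33, 2.8, 0], 0.1], [[0.33, 3.16, 0], 0.1]]}}

```text
time_s: 39.53
position: [0.5651, -0.3212, 0.453]
orientation: [[0.143, 0.99, 0.002], [0.99, -0.143, -0.0], [0.0, 0.002, -1.0]]
contact_force: [-0.1, 1.2, -1.8]
gripper_width: 0.722
gripper_force: 35.0
```

Request:
{"api": "step_arm", "payload": {"commands": [[[0, 0, 0.4], 0], [[0, 0, 0.8], 0], [[0, 0, 1.2], 0], [[0, 0, 1.6], 0], [[0, 0, 1.8], 0]]}}

```text
time_s: 39.95
position: [0.562, -0.321, 0.3792]
orientation: [[0.144, 0.99, -0.003], [0.99, -0.144, 0.002], [0.002, -0.003, -1.0]]
contact_force: [0.7, -0.0, -0.8]
gripper_width: 0.722
gripper_force: 35.0
```

Request:
{"api": "step_arm", "payload": {"commands": [[[0, 0, 0], 0], [[0, 0, 0], 0], [[0, 0, 0], 0], [[0, 0, 0], 0], [[0, 0, 0], 0]]}}

```text
time_s: 40.37
position: [0.5624, -0.3227, 0.3824]
orientation: [[0.146, 0.989, 0.002], [0.989, -0.146, -0.001], [-0.001, 0.002, -1.0]]
contact_force: [-0.0, 0.4, -1.4]
gripper_width: 0.721
gripper_force: 35.0
```

```bash
python3 go.py .5623 -.3213 .3425 -98.3
```

```text
pos [ 0.5624 -0.3227  0.3824] yaw -98.38 j6 -27.6 F [-0.   0.4 -1.4] w 0.721 t 40.3667
shift [ 0.035 -0.009  0.997] turn -0.08
```

Request:
{"api": "step_arm", "payload": {"commands": [[[0.02, 0, 0.2], 0], [[0.02, 0, 0.4], 0], [[0.02, 0, 0.6], 0], [[0.02, 0, 0.75], 0], [[0.02, 0, 0.85], 0]]}}

```text
time_s: 40.78
position: [0.562, -0.3217, 0.3455]
orientation: [[0.146, 0.989, -0.002], [0.989, -0.146, 0.002], [0.001, -0.002, -1.0]]
contact_force: [-0.8, -0.7, -1.6]
gripper_width: 0.719
gripper_force: 35.0
```

Request:
{"api": "step_arm", "payload": {"commands": [[[0, 0, 0.04], 0], [[0, 0, 0.08], 0], [[0, 0, 0.12], 0], [[0, 0, 0.12], 0], [[0, 0, 0.12], 0]]}}

```text
time_s: 41.2
position: [0.5624, -0.3219, 0.3426]
orientation: [[0.146, 0.989, 0.0], [0.989, -0.146, -0.0], [-0.0, 0.0, -1.0]]
contact_force: [-0.6, -0.2, -2.1]
gripper_width: 0.717
gripper_force: 35.0
```

Request:
{"api": "step_arm", "payload": {"commands": [[[0, 0, 0.02], 0], [[0, 0, 0.04], 0], [[0, 0, 0.04], 0], [[0, 0, 0.04], 0], [[0, 0, 0.04], 0]]}}

```text
time_s: 41.62
position: [0.5624, -0.3219, 0.3413]
orientation: [[0.146, 0.989, 0.001], [0.989, -0.146, -0.0], [-0.0, 0.001, -1.0]]
contact_force: [0.2, 0.5, 1.8]
gripper_width: 0.72
gripper_force: 35.0
```

Request:
{"api": "step_arm", "payload": {"commands": [[[0, 0, 0], 0], [[0, 0, 0], 0], [[0, 0, 0], 0], [[0, 0, 0], 0], [[0, 0, 0], 0]], "grip": 0.82}}

```text
time_s: 42.03
position: [0.5623, -0.3218, 0.3407]
orientation: [[0.146, 0.989, -0.0], [0.989, -0.146, 0.0], [0.0, -0.0, -1.0]]
contact_force: [-0.3, 0.1, -0.5]
gripper_width: 0.819
gripper_force: 0.0
```

Request:
{"api": "step_arm", "payload": {"commands": [[[0, 0, -0.3], 0], [[0, 0, -0.8], 0], [[0, 0, -1.5], 0], [[0, 0, -2.2], 0], [[0, 0, -2.8], 0]]}}

```text
time_s: 42.45
position: [0.5623, -0.3218, 0.4545]
orientation: [[0.146, 0.989, 0.001], [0.989, -0.146, -0.0], [-0.0, 0.001, -1.0]]
contact_force: [-0.5, -0.4, -0.5]
gripper_width: 0.821
gripper_force: 0.0
```

Request:
{"api": "step_arm", "payload": {"commands": [[[0, -0.7, 0], 0], [[0, -1.6, 0], 0], [[0, -2.5, 0], 0], [[0, -3.4, 0], 0], [[0, -4.3, 0], 0]]}}

```text
time_s: 42.87
position: [0.3906, -0.2962, 0.4527]
orientation: [[0.145, 0.989, -0.0], [0.989, -0.145, -0.0], [-0.0, -0.0, -1.0]]
contact_force: [-0.5, 0.1, 0.9]
gripper_width: 0.823
gripper_force: 0.0
```

Request:
{"api": "step_arm", "payload": {"commands": [[[0, -0.5, 0], 0], [[0, -1.0, 0], 0], [[0, -1.0, 0], 0], [[0, -1.0, 0], 0], [[0, -1.0, 0], 0]]}}

```text
time_s: 43.28
position: [0.3532, -0.2912, 0.453]
orientation: [[0.146, 0.989, 0.001], [0.989, -0.146, -0.001], [-0.0, 0.001, -1.0]]
contact_force: [0.3, 0.4, 0.0]
gripper_width: 0.819
gripper_force: 0.0
```

```bash
cat > tins.py <<'E'
import sys; from fit import *
def tins(t,G):
    a=np.linspace(0,2*np.pi,25)
    c=[((33*np.cos(x),33*np.sin(x),54),(33*np.cos(y),33*np.sin(y),54)) for x,y in zip(a[:-1],a[1:])]
    g=grad(t,1.0); P=[np.array([(33*np.cos(x),33*np.sin(x),54) for x in a])]
    for p0 in G:
        best=None
        def f(q):
            tot=0
            ph=np.linspace(0,2*np.pi,73)
            uv=proj('top',np.c_[q[0]+.033*np.cos(ph),q[1]+.033*np.sin(ph),0*ph+.054]); d=np.gradient(uv,axis=0); n=np.c_[-d[:,1],d[:,0]]; n/=np.linalg.norm(n,axis=1)[:,None]
            v=0
            for k in range(3):
                v=v+(map_coordinates(g[2*k],[uv[:,1],uv[:,0]],order=1)*n[:,0]+map_coordinates(g[2*k+1],[uv[:,1],uv[:,0]],order=1)*n[:,1])**2
            return -np.sqrt(v).mean()
        xs=[(p0[0]+i*.002,p0[1]+j*.002) for i in range(-7,8) for j in range(-7,8)]
        b=min(xs,key=f); r=minimize(f,b,method='Nelder-Mead',options=dict(initial_simplex=[b,(b[0]+.001,b[1]),(b[0],b[1]+.001)]))
        print('tin',r.x,r.fun)
if __name__=='__main__':
    tag=sys.argv[1]
    t=snap('top',f'top_{tag}.png'); s=snap('side',f'side_{tag}.png')
    for c in('top','side'): print(c,[(np.round(d['xy'],1).tolist(),round(d['p'],2)) for d in robot.spot_point(c,'tin_1')])
    G=[onz('top',d['xy'],0.0)[:2] for d in robot.spot_point('top','tin_1')]
    tins(t,G)
    st=robot.state();print(st['position'],st['time_s'],st['joints'][5])
    b=lambda i:cv2.cvtColor(i,cv2.COLOR_RGB2BGR)
    cv2.imwrite(f'pics/v_{tag}.png',np.hstack([cv2.resize(b(t)[140:270,190:460],(480,231)) if 0 else cv2.resize(b(t)[140:270,260:460],(500,325)),cv2.resize(b(s)[130:300,280:420],(268,325))]))
E
python3 tins.py b
```

```text
top [([283.0, 239.2], 0.82), ([301.9, 214.7], 0.81), ([355.2, 234.0], 0.77), ([322.1, 237.4], 0.6)]
side [([327.7, 268.1], 0.9), ([347.4, 246.3], 0.69), ([354.0, 234.9], 0.67), ([316.5, 249.0], 0.63), ([378.4, 195.8], 0.22)]
tin [0.4539 0.0543] -11.253805927582434
tin [0.5164 0.0014] -6.476696552407977
tin [ 0.444  -0.1645] -17.0798712732012
tin [ 0.4432 -0.0633] -19.992583698734617
[ 0.3534 -0.2912  0.4525] 43.5333 -39.86637722092116
```

View pics/v_b.png

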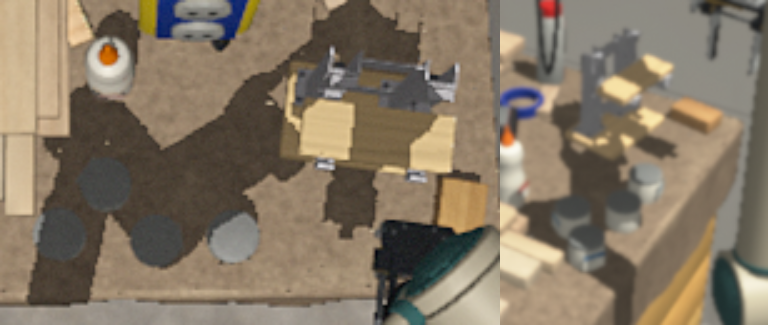

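The board lies on both brackets, at crop (290-450,100-165). The four tin lids are at (104,183), (60,234), (157,240) and (234,236), and in the side view nothing else has moved. I turn the tool along the rack's y axis for the tins.

Request:
{"api": "step_arm", "payload": {"commands": [[[0.7, 0.4, 0], 7], [[1.4, 0.8, 0], 14], [[2.2, 1.2, 0], 21], [[2.9, 1.5, 0], 28], [[3.59, 1.86, 0], 35]], "grip": 0.85}}

```text
time_s: 43.95
position: [0.4467, -0.1605, 0.4526]
orientation: [[0.66, 0.751, -0.0], [0.751, -0.66, 0.0], [0.0, -0.0, -1.0]]
contact_force: [-0.1, -0.5, 0.2]
gripper_width: 0.849
gripper_force: 0.0
```

Request:
{"api": "step_arm", "payload": {"commands": [[[0, 0, 0], 7], [[0, 0, 0], 14], [[0, 0, 0], 21], [[0, 0, 0], 28], [[0, 0, 0], 35]]}}

```text
time_s: 44.37
position: [0.4464, -0.1616, 0.4525]
orientation: [[0.972, 0.237, -0.0], [0.237, -0.972, 0.0], [-0.0, -0.0, -1.0]]
contact_force: [0.1, -0.6, -0.6]
gripper_width: 0.848
gripper_force: 0.0
```

Request:
{"api": "step_arm", "payload": {"commands": [[[0, 0, 0.5], 7], [[0, 0, 1.0], 14], [[0, 0, 1.6], 20], [[0, 0, 2.2], 20], [[0, 0, 2.8], 20]]}}

```text
time_s: 44.78
position: [0.4462, -0.1618, 0.3397]
orientation: [[0.995, -0.104, 0.0], [-0.104, -0.995, -0.0], [0.0, 0.0, -1.0]]
contact_force: [0.2, 0.5, -0.2]
gripper_width: 0.853
gripper_force: 0.0
```

Request:
{"api": "step_arm", "payload": {"commands": [[[0, 0, 0], 0], [[0, 0, 0], 0], [[0, 0, 0], 0], [[0, 0, 0], 0], [[0, 0, 0], 0]]}}

```text
time_s: 45.2
position: [0.4463, -0.1622, 0.3423]
orientation: [[0.995, -0.105, 0.003], [-0.105, -0.995, -0.001], [0.003, 0.001, -1.0]]
contact_force: [-0.4, -0.2, -0.1]
gripper_width: 0.852
gripper_force: 0.0
```

```bash
python3 - <<'E'
from fit import *
for uv in ([301.6,213.2],[284,233.6],[322.8,236],[353.6,234.4]): print(onz('top',uv,.054))
for a,b in (([283,239.2],[327.7,268.1]),([301.9,214.7],[316.5,249]),([355.2,234],[354,234.9]),([322.1,237.4],[347.4,246.3])): print(tri(a,b))
E
python3 go.py .448 -.160 .21 -8.3
```

```text
[0.5175 0.0023 0.054 ]
[0.4541 0.0579 0.054 ]
[ 0.4448 -0.0634  0.054 ]
[ 0.4484 -0.1599  0.054 ]
(array([ 0.44  ,  0.0655, -0.0034]), np.float64(0.0009310856636966377))
(array([0.5195, 0.0034, 0.    ]), np.float64(0.002423154482105856))
(array([ 0.4558, -0.1724, -0.0302]), np.float64(0.00271433313688136))
(array([ 0.4383, -0.0641,  0.0004]), np.float64(0.010911204036587178))
pos [ 0.4463 -0.1622  0.3423] yaw 173.99 j6 67.6 F [-0.4 -0.2 -0.1] w 0.852 t 45.2
shift [ 0.027 -0.062  3.307] turn 2.29
```

Request:
{"api": "step_arm", "payload": {"commands": [[[0.04, -0.05, 0.8], 2.3], [[0.04, -0.05, 1.6], 2.3], [[0.04, -0.05, 2.4], 2.3], [[0.04, -0.05, 3.0], 2.3], [[0.04, -0.05, 3.3], 2.3]]}}

```text
time_s: 45.62
position: [0.4469, -0.1598, 0.2071]
orientation: [[0.989, -0.145, -0.002], [-0.145, -0.989, 0.001], [-0.002, -0.001, -1.0]]
contact_force: [-0.4, 0.4, 0.3]
gripper_width: 0.851
gripper_force: 0.0
```

Request:
{"api": "step_arm", "payload": {"commands": [[[0, 0, 0], 0], [[0, 0, 0], 0], [[0, 0, 0], 0], [[0, 0, 0], 0], [[0, 0, 0], 0]], "grip": 0.4, "newtons": 25}}

```text
time_s: 46.03
position: [0.448, -0.1603, 0.21]
orientation: [[0.99, -0.144, 0.002], [-0.144, -0.99, -0.001], [0.003, 0.001, -1.0]]
contact_force: [-0.6, -0.4, -1.0]
gripper_width: 0.688
gripper_force: 25.0
```

Request:
{"api": "step_arm", "payload": {"commands": [[[0, 0, 0], 0], [[0, 0, -0.1], 0], [[0, 0, -0.4], 0], [[0, 0, -0.8], 0], [[0, 0, -0.8], 0]]}}

```text
time_s: 46.45
position: [0.4485, -0.1606, 0.2433]
orientation: [[0.989, -0.145, 0.005], [-0.144, -0.99, -0.002], [0.005, 0.002, -1.0]]
contact_force: [-0.1, -0.2, -1.4]
gripper_width: 0.688
gripper_force: 25.0
```

Request:
{"api": "step_arm", "payload": {"commands": [[[0, 0, 0], 0], [[0, 0, 0], 0], [[0, 0, 0], 0], [[0, 0, 0], 0], [[0, 0, 0], 0]]}}

```text
time_s: 46.87
position: [0.4473, -0.16, 0.2402]
orientation: [[0.989, -0.145, -0.001], [-0.145, -0.989, 0.001], [-0.001, -0.001, -1.0]]
contact_force: [0.1, -0.3, -0.9]
gripper_width: 0.689
gripper_force: 25.0
```

```bash
cat > w.py <<'E'
import sys; from h import *
F=[];Q=[]
for i in range(6): robot.read_camera('side'); s=robot.state(); F.append(s['contact_force'][2]); Q.append(s['position'])
print('Fz',np.mean(F).round(2),np.array(F).round(1),'grip',s['gripper_width'],s['gripper_force'],'pos',np.mean(Q,0),s['time_s'])
E
python3 w.py; python3 go.py .5695 -.2718 .42 -8.3
```

```text
Fz -0.9 [-0.  -0.6 -1.9  0.  -1.4 -1.5] grip 0.6864790074125233 25.000043101608753 pos [ 0.4474 -0.1601  0.2405] 47.1667
pos [ 0.4475 -0.1601  0.2407] yaw 171.69 j6 70.2 F [-0.5 -0.5 -1.5] w 0.686 t 47.1667
shift [ 3.421  2.322 -4.484] turn -0.01
```

Fz is about -0.9 N, so this tin is empty. I'll set it back and go to the next tin.

Request:
{"api": "step_arm", "payload": {"commands": [[[0, 0, 0.3], 0], [[0, 0, 0.55], 0], [[0, 0, 0.7], 0], [[0, 0, 0.76], 0], [[0, 0, 0.76], 0]]}}

```text
time_s: 47.58
position: [0.4474, -0.16, 0.2102]
orientation: [[0.989, -0.145, -0.001], [-0.145, -0.989, 0.001], [-0.001, -0.0, -1.0]]
contact_force: [0.2, 0.2, -1.3]
gripper_width: 0.694
gripper_force: 25.0
```

Request:
{"api": "step_arm", "payload": {"commands": [[[0, 0, 0], 0], [[0, 0, 0], 0], [[0, 0, 0], 0], [[0, 0, 0], 0], [[0, 0, 0], 0]], "grip": 0.85}}

```text
time_s: 48.0
position: [0.4476, -0.1601, 0.2106]
orientation: [[0.989, -0.145, 0.001], [-0.145, -0.989, -0.0], [0.001, 0.0, -1.0]]
contact_force: [-0.8, 0.4, -0.2]
gripper_width: 0.851
gripper_force: 0.0
```

Request:
{"api": "step_arm", "payload": {"commands": [[[0, 0, -0.5], 0], [[0, 0, -1.2], 0], [[0, 0, -2.0], 0], [[0, 0, -2.5], 0], [[0, 0, -2.5], 0]]}}

```text
time_s: 48.42
position: [0.4489, -0.1608, 0.3147]
orientation: [[0.989, -0.144, 0.008], [-0.144, -0.99, -0.004], [0.009, 0.003, -1.0]]
contact_force: [0.1, -0.5, 0.7]
gripper_width: 0.85
gripper_force: 0.0
```

```bash
python3 tins.py c; python3 go.py .4448 -.0634 .31 -8.3
```

```text
top [([299.7, 215.6], 0.87), ([315.2, 232.8], 0.69), ([284.6, 238.2], 0.59), ([353.2, 235.8], 0.42), ([429.1, 180.4], 0.23)]
side [([326.9, 266.8], 0.84), ([335.7, 249.3], 0.7), ([314.6, 248.8], 0.6), ([354.7, 234.1], 0.57)]
tin [0.517  0.0009] -9.01778906751035
tin [ 0.4658 -0.048 ] -13.019296584016823
tin [0.455  0.0586] -12.385304025376382
tin [ 0.4538 -0.1801] -21.41076086307018
tin [ 0.6381 -0.3776] -33.045339215733684
[ 0.4469 -0.1598  0.309 ] 48.6667 70.22587231105253
pos [ 0.4469 -0.1598  0.309 ] yaw 171.69 j6 70.2 F [ 0.3  0.5 -0.2] w 0.847 t 48.6667
shift [-0.4   -2.377 -0.021] turn -0.01
```

View pics/v_c.png

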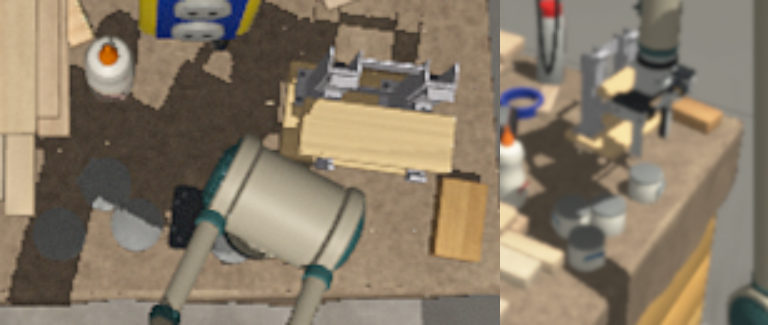

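Tin C has been knocked: its lid is now at crop (136,226), close to tin B. The board sits squarely on the brackets. I'll remeasure C.

```bash
python3 - <<'E'
from tins import *
print(onz('top',[314.4,230.4],.054),onz('top',[315.2,232.8],0),tri([315.2,232.8],[335.7,249.3]))
t=cv2.imread('pics/top_c.png')[...,::-1]
tins(t,[[.463,-.038]]); tins(t,[[.463,-.05]])
a=np.linspace(0,2*np.pi,40)
L=lambda p:[((33*np.cos(x),33*np.sin(x),54),(33*np.cos(y),33*np.sin(y),54)) for x,y in zip(a[:-1],a[1:])]
overlay(t,'top',[((.463,-.038,0),L(0)),((.517,.0015,0),L(0)),((.4545,.058,0),L(0))],(270,195,70,55),9,'tc.png')
E
python3 go.py .463 -.038 .31 20
```

```text
[ 0.4627 -0.0373  0.054 ] [ 0.4586 -0.0398  0.    ] (array([ 0.462 , -0.0385, -0.007 ]), np.float64(0.006518109953531117))
tin [ 0.4658 -0.048 ] -13.01939419774188
tin [ 0.4658 -0.048 ] -13.01939419774188
pos [ 0.4469 -0.1598  0.309 ] yaw 171.69 j6 70.2 F [ 0.3  0.5 -0.2] w 0.847 t 48.6667
shift [-0.042 -3.071 -0.021] turn -28.31
```

View pics/tc.png

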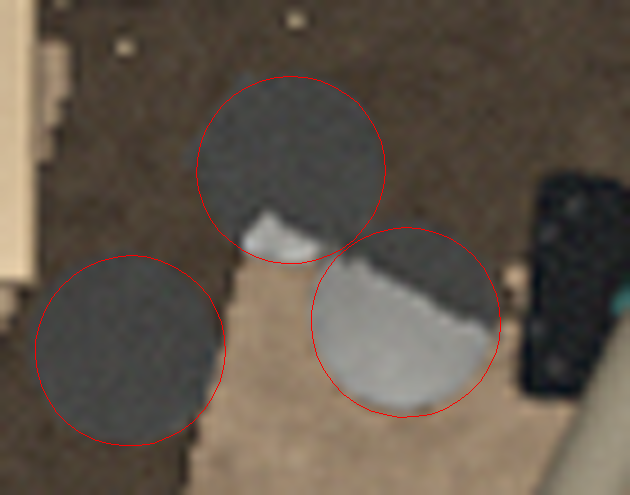

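The circles at C (0.463,-0.038), B (0.517,0.0015) and D (0.4545,0.058) lie right on the lids. C nearly touches B, so I'll grip C across the line joining them, at yaw 36°.

Request:
{"api": "step_arm", "payload": {"commands": [[[0, -0.6, 0], -7], [[0, -1.3, 0], -14], [[0, -2.0, 0], -21], [[-0.04, -2.7, 0], -28], [[-0.04, -3.07, 0], -35]]}}

```text
time_s: 49.08
position: [0.463, -0.0361, 0.3088]
orientation: [[0.89, 0.455, -0.004], [0.455, -0.89, 0.002], [-0.002, -0.004, -1.0]]
contact_force: [0.2, -1.1, -0.1]
gripper_width: 0.85
gripper_force: 0.0
```

Request:
{"api": "step_arm", "payload": {"commands": [[[0, 0, 0], -7], [[0, 0, 0], -9.3], [[0, 0, 0], -9.3], [[0, 0, 0], -9.3], [[0, 0, 0], -9.3]]}}

```text
time_s: 49.5
position: [0.4635, -0.0385, 0.3096]
orientation: [[0.81, 0.587, -0.002], [0.587, -0.81, 0.0], [-0.001, -0.001, -1.0]]
contact_force: [-0.7, 1.0, 0.4]
gripper_width: 0.849
gripper_force: 0.0
```

```bash
python3 go.py .463 -.038 .21 36
```

```text
pos [ 0.4635 -0.0385  0.3096] yaw -144.09 j6 40.8 F [-0.7  1.   0.4] w 0.849 t 49.5
shift [-0.001 -0.013  2.491] turn -0.09
```

Request:
{"api": "step_arm", "payload": {"commands": [[[0, 0, 0.7], 0], [[0, 0, 1.4], 0], [[0, 0, 2.0], 0], [[0, 0, 2.4], 0], [[0, 0, 2.49], 0]]}}

```text
time_s: 49.92
position: [0.4624, -0.0384, 0.2081]
orientation: [[0.81, 0.586, -0.006], [0.586, -0.81, 0.001], [-0.004, -0.005, -1.0]]
contact_force: [-0.8, 0.4, -0.4]
gripper_width: 0.85
gripper_force: 0.0
```

Request:
{"api": "step_arm", "payload": {"commands": [[[0, 0, 0], 0], [[0, 0, 0], 0], [[0, 0, 0], 0], [[0, 0, 0], 0], [[0, 0, 0], 0]], "grip": 0.4}}

```text
time_s: 50.33
position: [0.464, -0.0384, 0.2117]
orientation: [[0.809, 0.588, 0.002], [0.588, -0.809, -0.0], [0.001, 0.001, -1.0]]
contact_force: [-0.9, -0.2, 1.2]
gripper_width: 0.688
gripper_force: 25.0
```

Request:
{"api": "step_arm", "payload": {"commands": [[[0, 0, 0], 0], [[0, 0, -0.1], 0], [[0, 0, -0.4], 0], [[0, 0, -0.8], 0], [[0, 0, -0.8], 0]]}}

```text
time_s: 50.75
position: [0.4647, -0.0385, 0.2452]
orientation: [[0.809, 0.588, 0.005], [0.588, -0.809, -0.001], [0.003, 0.004, -1.0]]
contact_force: [0.4, 0.1, -1.1]
gripper_width: 0.692
gripper_force: 25.0
```

Request:
{"api": "step_arm", "payload": {"commands": [[[0, 0, 0], 0], [[0, 0, 0], 0], [[0, 0, 0], 0], [[0, 0, 0], 0], [[0, 0, 0], 0]]}}

```text
time_s: 51.17
position: [0.4634, -0.0383, 0.2422]
orientation: [[0.809, 0.588, -0.001], [0.588, -0.809, 0.0], [-0.001, -0.001, -1.0]]
contact_force: [-0.1, 0.0, -0.6]
gripper_width: 0.691
gripper_force: 25.0
```

```bash
python3 w.py; python3 go.py .45 -.28 .42 -8.3
```

```text
Fz -0.99 [-0.5 -0.7 -1.  -1.6 -0.8 -1.3] grip 0.6903085686142894 24.999913573265076 pos [ 0.4636 -0.0383  0.2425] 51.4667
pos [ 0.4637 -0.0383  0.2427] yaw -144.01 j6 40.7 F [ 0.3 -0.5 -1.3] w 0.69 t 51.4667
shift [-3.827  4.687 -4.434] turn 44.29
```

C is empty too. I'll set it down 20 mm away from B.

Request:
{"api": "step_arm", "payload": {"commands": [[[-0.25, 0, 0], 0], [[-0.5, 0, 0.3], 0], [[-0.5, 0, 0.55], 0], [[-0.5, 0, 0.7], 0], [[-0.5, 0, 0.77], 0]]}}

```text
time_s: 51.88
position: [0.4467, -0.0503, 0.2115]
orientation: [[0.809, 0.587, -0.002], [0.587, -0.809, 0.0], [-0.001, -0.002, -1.0]]
contact_force: [-7.2, 0.9, 28.7]
gripper_width: 0.69
gripper_force: 25.0
```

Request:
{"api": "step_arm", "payload": {"commands": [[[0, 0, 0], 0], [[0, 0, 0], 0], [[0, 0, 0], 0], [[0, 0, 0], 0], [[0, 0, 0], 0]]}}

```text
time_s: 52.3
position: [0.4477, -0.0501, 0.2122]
orientation: [[0.809, 0.588, 0.001], [0.588, -0.809, -0.0], [0.0, 0.0, -1.0]]
contact_force: [0.2, 0.7, -0.5]
gripper_width: 0.695
gripper_force: 25.0
```

Request:
{"api": "step_arm", "payload": {"commands": [[[0, 0, 0], 0], [[0, 0, 0], 0], [[0, 0, 0], 0], [[0, 0, 0], 0], [[0, 0, 0], 0]], "grip": 0.85}}

```text
time_s: 52.72
position: [0.4475, -0.0501, 0.2121]
orientation: [[0.809, 0.588, 0.0], [0.588, -0.809, 0.0], [0.0, 0.0, -1.0]]
contact_force: [0.4, 0.1, 0.2]
gripper_width: 0.849
gripper_force: 0.0
```

Request:
{"api": "step_arm", "payload": {"commands": [[[0, 0, -0.5], 0], [[0, 0, -1.2], 0], [[0, 0, -2.0], 0], [[0, 0, -2.5], 0], [[0, 0, -2.5], 0]]}}

```text
time_s: 53.13
position: [0.449, -0.0505, 0.3161]
orientation: [[0.809, 0.588, 0.009], [0.588, -0.809, -0.002], [0.006, 0.007, -1.0]]
contact_force: [1.0, -0.8, -0.1]
gripper_width: 0.848
gripper_force: 0.0
```

```bash
python3 tins.py d; python3 go.py .4545 .058 .31 0;  python3 go.py .517 .0015 .31 36
```

```text
top [([283.7, 237.2], 0.82), ([350.7, 237.4], 0.77)]
side [([352.2, 233.7], 0.87), ([325.0, 266.3], 0.71), ([331.9, 162.0], 0.63), ([314.7, 247.4], 0.57), ([341.8, 248.4], 0.54)]
tin [0.4372 0.0523] -15.53146508301301
tin [ 0.4471 -0.1657] -21.80504266082037
[ 0.4468 -0.05    0.3106] 53.3833 38.753360587811294
pos [ 0.4468 -0.05    0.3106] yaw -144.02 j6 38.8 F [0.1 0.5 0. ] w 0.849 t 53.3833
shift [ 1.741 -2.071  0.017] turn 35.98
pos [ 0.4468 -0.05    0.3106] yaw -144.02 j6 38.8 F [0.1 0.5 0. ] w 0.849 t 53.3833
shift [ 2.176 -0.01   0.011] turn -0.02
```

View pics/v_d.png

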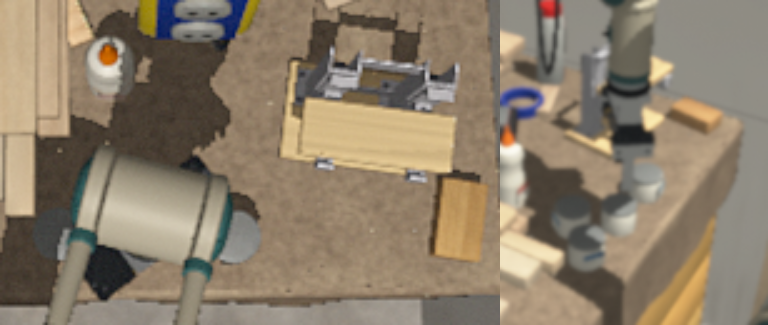

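Tins B and D still look in place. The arm covers them from above, but the side view shows three tins near it and A at (645,180). Now B, at the rack's yaw.

Request:
{"api": "step_arm", "payload": {"commands": [[[0.4, 0, 0], 7], [[0.9, 0, 0], 14], [[1.4, 0, 0], 21], [[1.8, 0, 0], 28], [[2.18, 0, 0], 35]]}}

```text
time_s: 53.8
position: [0.5185, 0.0018, 0.3103]
orientation: [[1.0, 0.011, -0.003], [0.011, -1.0, 0.001], [-0.003, -0.001, -1.0]]
contact_force: [-0.4, 0.2, 0.8]
gripper_width: 0.851
gripper_force: 0.0
```

Request:
{"api": "step_arm", "payload": {"commands": [[[0, 0, 0], 7], [[0, 0, 0], 9.3], [[0, 0, 0], 9.3], [[0, 0, 0], 9.3], [[0, 0, 0], 9.3]]}}

```text
time_s: 54.22
position: [0.5178, 0.0011, 0.3111]
orientation: [[0.99, -0.144, -0.002], [-0.144, -0.99, 0.0], [-0.002, -0.0, -1.0]]
contact_force: [-1.1, 0.6, 0.2]
gripper_width: 0.851
gripper_force: 0.0
```

```bash
python3 go.py .517 .0015 .21 -8.3
```

```text
pos [0.5178 0.0011 0.3111] yaw 171.74 j6 90.7 F [-1.1  0.6  0.2] w 0.851 t 54.2167
shift [-0.016 -0.007  2.529] turn 0.04
```

Request:
{"api": "step_arm", "payload": {"commands": [[[-0.01, 0, 0.7], 0], [[-0.01, 0, 1.4], 0], [[-0.01, 0, 2.0], 0], [[-0.01, 0, 2.4], 0], [[-0.01, 0, 2.51], 0]]}}

```text
time_s: 54.63
position: [0.5162, 0.0012, 0.2089]
orientation: [[0.99, -0.144, -0.006], [-0.144, -0.99, 0.001], [-0.006, -0.0, -1.0]]
contact_force: [-0.2, -0.6, -0.3]
gripper_width: 0.85
gripper_force: 0.0
```

Request:
{"api": "step_arm", "payload": {"commands": [[[0, 0, 0], 0], [[0, 0, 0], 0], [[0, 0, 0], 0], [[0, 0, 0], 0], [[0, 0, 0], 0]], "grip": 0.4}}

```text
time_s: 55.05
position: [0.5181, 0.0012, 0.2126]
orientation: [[0.99, -0.144, 0.002], [-0.144, -0.99, -0.0], [0.002, -0.0, -1.0]]
contact_force: [-0.2, 0.3, 0.2]
gripper_width: 0.691
gripper_force: 25.0
```

Request:
{"api": "step_arm", "payload": {"commands": [[[0, 0, 0], 0], [[0, 0, -0.1], 0], [[0, 0, -0.4], 0], [[0, 0, -0.8], 0], [[0, 0, -0.8], 0]]}}

```text
time_s: 55.47
position: [0.5185, 0.0011, 0.2459]
orientation: [[0.989, -0.145, 0.004], [-0.144, -0.99, -0.001], [0.004, -0.0, -1.0]]
contact_force: [0.3, 0.1, -3.1]
gripper_width: 0.688
gripper_force: 25.0
```

Request:
{"api": "step_arm", "payload": {"commands": [[[0, 0, 0], 0], [[0, 0, 0], 0], [[0, 0, 0], 0], [[0, 0, 0], 0], [[0, 0, 0], 0]]}}

```text
time_s: 55.88
position: [0.5174, 0.0012, 0.2429]
orientation: [[0.989, -0.145, -0.001], [-0.145, -0.989, 0.0], [-0.001, -0.0, -1.0]]
contact_force: [-0.4, 0.5, -1.9]
gripper_width: 0.687
gripper_force: 25.0
```

```bash
python3 w.py; python3 go.py .42 -.05 .40 -8.3; python3 go.py .5551 -.3708 .40 -8.3
```

```text
Fz -2.88 [-2.9 -2.9 -3.2 -2.3 -2.6 -3.4] grip 0.6870082215716138 24.999607801437378 pos [0.5176 0.0012 0.2433] 56.1833
pos [0.5177 0.0012 0.2435] yaw 171.69 j6 90.7 F [ 0.8  0.2 -3.4] w 0.687 t 56.1833
shift [-2.232  1.619 -3.912] turn -0.01
pos [0.5177 0.0012 0.2435] yaw 171.69 j6 90.7 F [ 0.8  0.2 -3.4] w 0.687 t 56.1833
shift [ 2.27   9.066 -3.913] turn -0.01
```

B is full (2.9 N), so I'm carrying it to the board's right side.

Request:
{"api": "step_arm", "payload": {"commands": [[[0, 0, -0.6], 0], [[-0.2, 0, -1.4], 0], [[-0.7, 0.1, -2.2], 0], [[-1.2, 0.2, -3.0], 0], [[-1.73, 0.25, -3.9], 0]]}}

```text
time_s: 56.6
position: [0.4467, 0.0012, 0.4001]
orientation: [[0.989, -0.145, -0.002], [-0.145, -0.989, 0.0], [-0.002, 0.0, -1.0]]
contact_force: [-0.3, -0.3, -3.2]
gripper_width: 0.692
gripper_force: 25.0
```

Request:
{"api": "step_arm", "payload": {"commands": [[[0.1, 0.7, 0], 0], [[0.2, 1.6, 0], 0], [[0.4, 2.6, 0], 0], [[0.5, 3.5, 0], 0], [[0.65, 4.45, 0], 0]]}}

```text
time_s: 57.02
position: [0.447, -0.1798, 0.3998]
orientation: [[0.99, -0.144, 0.001], [-0.144, -0.99, 0.0], [0.0, -0.0, -1.0]]
contact_force: [0.1, 0.5, -2.9]
gripper_width: 0.687
gripper_force: 25.0
```

Request:
{"api": "step_arm", "payload": {"commands": [[[0.1, 0.9, 0], 0], [[0.2, 1.8, 0], 0], [[0.4, 2.7, 0], 0], [[0.5, 3.6, 0], 0], [[0.65, 4.45, 0], 0]]}}

```text
time_s: 57.43
position: [0.4471, -0.3604, 0.3993]
orientation: [[0.989, -0.145, -0.0], [-0.145, -0.989, 0.0], [-0.0, -0.0, -1.0]]
contact_force: [0.7, -0.1, -2.5]
gripper_width: 0.69
gripper_force: 25.0
```

Request:
{"api": "step_arm", "payload": {"commands": [[[0, 0, 0], 0], [[0, 0, 0], 0], [[0, 0, 0], 0], [[0, 0, 0], 0], [[0, 0, 0], 0]]}}

```text
time_s: 57.85
position: [0.4478, -0.3572, 0.3996]
orientation: [[0.99, -0.143, -0.0], [-0.143, -0.99, 0.001], [-0.0, -0.001, -1.0]]
contact_force: [0.1, -0.2, -2.4]
gripper_width: 0.691
gripper_force: 25.0
```

```bash
python3 - <<'E'
from fit import *
t=cv2.imread('pics/top_d.png')[...,::-1]
bl=[((-34,-90,18),(34,-90,18)),((-34,90,18),(34,90,18)),((-34,-90,18),(-34,90,18)),((34,-90,18),(34,90,18))]
L=pts(bl);g=grad(t,1.)
r=minimize(lambda q:score([q[0],q[1],q[2],.138],L,g,'top'),[.5623,-.3213,-.145],method='Nelder-Mead',options=dict(initial_simplex=np.array([[.5623,-.3213,-.145]]*4)+np.vstack([np.zeros(3),np.diag([.004,.004,.02])])))
print('board',r.x[:2],np.degrees(r.x[2]),r.fun)
E
python3 go.py .5551 -.3708 .40 -8.3
```

```text
board [ 0.5593 -0.3206] -8.558023469418641 -5792.37334777075
pos [ 0.4478 -0.3572  0.3996] yaw 171.77 j6 52.7 F [ 0.1 -0.2 -2.4] w 0.691 t 57.85
shift [ 2.704 -0.047 -0.012] turn 0.07
```

Request:
{"api": "step_arm", "payload": {"commands": [[[0.5, 0, 0], 0], [[1.2, 0, 0], 0], [[1.9, 0, 0], 0], [[2.4, -0.04, 0], 0], [[2.66, -0.04, 0], 0]]}}

```text
time_s: 58.27
position: [0.5557, -0.371, 0.3994]
orientation: [[0.99, -0.142, 0.002], [-0.142, -0.99, 0.0], [0.002, -0.0, -1.0]]
contact_force: [0.3, 0.1, -2.1]
gripper_width: 0.692
gripper_force: 25.0
```

Request:
{"api": "step_arm", "payload": {"commands": [[[0, 0, 0], 0], [[0, 0, 0.2], 0], [[0, 0, 0.4], 0], [[0, 0, 0.5], 0], [[0, 0, 0.55], 0]]}}

```text
time_s: 58.68
position: [0.552, -0.372, 0.3761]
orientation: [[0.989, -0.145, -0.002], [-0.145, -0.989, 0.002], [-0.003, -0.001, -1.0]]
contact_force: [-0.5, -0.7, -2.9]
gripper_width: 0.689
gripper_force: 25.0
```

Request:
{"api": "step_arm", "payload": {"commands": [[[0, 0, 0], 0], [[0, 0, 0.05], 0], [[0, 0, 0.1], 0], [[0, 0, 0.15], 0], [[0, 0, 0.15], 0]]}}

```text
time_s: 59.1
position: [0.5532, -0.3723, 0.3711]
orientation: [[0.989, -0.145, -0.0], [-0.145, -0.989, 0.0], [-0.0, -0.0, -1.0]]
contact_force: [0.5, -0.3, -3.2]
gripper_width: 0.691
gripper_force: 25.0
```

Request:
{"api": "step_arm", "payload": {"commands": [[[0, 0, 0], 0], [[0, 0, 0.02], 0], [[0, 0, 0.04], 0], [[0, 0, 0.04], 0], [[0, 0, 0.04], 0]]}}

```text
time_s: 59.52
position: [0.5533, -0.3723, 0.3698]
orientation: [[0.99, -0.145, -0.0], [-0.145, -0.99, 0.0], [-0.0, -0.0, -1.0]]
contact_force: [-0.3, 0.0, -1.8]
gripper_width: 0.688
gripper_force: 25.0
```

Request:
{"api": "step_arm", "payload": {"commands": [[[0, 0, 0], 0], [[0, 0, 0.02], 0], [[0, 0, 0.03], 0], [[0, 0, 0.03], 0], [[0, 0, 0.03], 0]]}}

```text
time_s: 59.93
position: [0.5533, -0.3723, 0.3686]
orientation: [[0.989, -0.145, -0.0], [-0.145, -0.989, 0.0], [-0.0, -0.0, -1.0]]
contact_force: [0.5, 0.5, -3.1]
gripper_width: 0.693
gripper_force: 25.0
```

Request:
{"api": "step_arm", "payload": {"commands": [[[0, 0, 0], 0], [[0, 0, 0.02], 0], [[0, 0, 0.03], 0], [[0, 0, 0.03], 0], [[0, 0, 0.03], 0]]}}

```text
time_s: 60.35
position: [0.5532, -0.3723, 0.3678]
orientation: [[0.989, -0.145, 0.0], [-0.145, -0.989, -0.0], [0.0, 0.0, -1.0]]
contact_force: [-1.4, 0.4, 0.1]
gripper_width: 0.692
gripper_force: 25.0
```

Request:
{"api": "step_arm", "payload": {"commands": [[[0, 0, 0], 0], [[0, 0, 0], 0], [[0, 0, 0], 0], [[0, 0, 0], 0], [[0, 0, 0], 0]], "grip": 0.82}}

```text
time_s: 60.77
position: [0.5534, -0.3723, 0.3676]
orientation: [[0.989, -0.145, 0.001], [-0.145, -0.989, -0.0], [0.001, 0.0, -1.0]]
contact_force: [0.0, -0.1, -0.0]
gripper_width: 0.825
gripper_force: 0.0
```

Request:
{"api": "step_arm", "payload": {"commands": [[[0, 0, -0.3], 0], [[0, 0, -0.8], 0], [[0, 0, -1.4], 0], [[0, 0, -2.0], 0], [[0, 0, -2.0], 0]]}}

```text
time_s: 61.18
position: [0.5539, -0.3727, 0.4531]
orientation: [[0.989, -0.145, 0.008], [-0.144, -0.989, -0.006], [0.009, 0.005, -1.0]]
contact_force: [0.7, 0.3, 0.8]
gripper_width: 0.825
gripper_force: 0.0
```

Request:
{"api": "step_arm", "payload": {"commands": [[[-0.6, 0, 0], 0], [[-1.4, 0, 0], 0], [[-2.2, -0.3, 0], 0], [[-3.0, -0.9, 0], 0], [[-3.6, -1.6, 0], 0]]}}

```text
time_s: 61.6
position: [0.4178, -0.2878, 0.4462]
orientation: [[0.989, -0.147, -0.002], [-0.147, -0.989, 0.001], [-0.002, -0.001, -1.0]]
contact_force: [0.0, 0.9, -0.7]
gripper_width: 0.819
gripper_force: 0.0
```

```bash
python3 - <<'E'
from tins import *
t=snap('top','top_e.png')
for d in robot.spot_point('top','tin_1'): print(np.round(d['xy'],1),round(d['p'],2),onz('top',d['xy'],0)[:2])
a=np.linspace(0,2*np.pi,40)
L=[((33*np.cos(x),33*np.sin(x),54),(33*np.cos(y),33*np.sin(y),54)) for x,y in zip(a[:-1],a[1:])]
overlay(t,'top',[((.4545,.058,0),L),((.4477,-.05,0),L),((.4475,-.16,0),L),((.5533,-.3723,0,.156),L)],(270,140,190,110),4,'te.png')
E
python3 go.py .4545 .058 .43 -8.3
```

```text
[316.6 238.2] 0.8 [ 0.441  -0.0441]
[426.7 195.4] 0.71 [ 0.5766 -0.41  ]
[285.5 240.1] 0.61 [0.4363 0.0569]
[353.5 238.4] 0.54 [ 0.4386 -0.1641]
pos [ 0.4165 -0.284   0.447 ] yaw 171.73 j6 56.0 F [-0.1 -0.3  1. ] w 0.819 t 61.7
shift [-0.289 -8.596  0.456] turn 0.03
```

View pics/te.png

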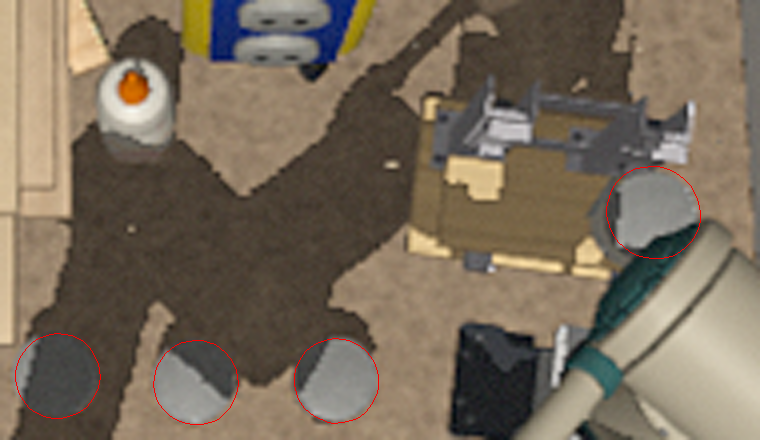

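All four tins are where expected: B stands on the board's right half, and the circles fit C, A and D. Going to D.

Request:
{"api": "step_arm", "payload": {"commands": [[[0, -0.8, 0], 0], [[0, -1.7, 0], 0], [[-0.1, -2.6, 0], 0], [[-0.1, -3.5, 0], 0], [[-0.15, -4.3, 0], 0]]}}

```text
time_s: 62.12
position: [0.4395, -0.1156, 0.4471]
orientation: [[0.989, -0.145, 0.001], [-0.145, -0.989, 0.0], [0.001, -0.0, -1.0]]
contact_force: [-0.2, -0.0, 0.1]
gripper_width: 0.817
gripper_force: 0.0
```

Request:
{"api": "step_arm", "payload": {"commands": [[[0, -0.9, 0.3], 0], [[0, -1.8, 0.9], 0], [[-0.1, -2.7, 1.5], 0], [[-0.1, -3.5, 2.0], 0], [[-0.14, -4.3, 2.6], 0]], "grip": 0.85}}

```text
time_s: 62.53
position: [0.4589, 0.0558, 0.3426]
orientation: [[0.99, -0.144, 0.002], [-0.144, -0.99, 0.0], [0.002, -0.001, -1.0]]
contact_force: [1.1, -0.2, -0.4]
gripper_width: 0.852
gripper_force: 0.0
```

Request:
{"api": "step_arm", "payload": {"commands": [[[0, 0, 0.4], 0], [[0, 0, 0.8], 0], [[0, 0, 0.8], 0], [[0, 0, 0.8], 0], [[0, 0, 0.8], 0]]}}

```text
time_s: 62.95
position: [0.4591, 0.0537, 0.312]
orientation: [[0.989, -0.145, 0.001], [-0.145, -0.989, -0.0], [0.001, -0.0, -1.0]]
contact_force: [0.3, -1.0, -0.5]
gripper_width: 0.849
gripper_force: 0.0
```

```bash
python3 go.py .4545 .058 .211 -8.3
```

```text
pos [0.4591 0.0537 0.312 ] yaw 171.66 j6 96.4 F [ 0.3 -1.  -0.5] w 0.849 t 62.95
shift [-0.132 -0.091  2.525] turn -0.04
```

Request:
{"api": "step_arm", "payload": {"commands": [[[-0.13, -0.09, 0.7], 0], [[-0.13, -0.09, 1.4], 0], [[-0.13, -0.09, 2.0], 0], [[-0.13, -0.09, 2.4], 0], [[-0.13, -0.09, 2.51], 0]]}}

```text
time_s: 63.37
position: [0.4535, 0.0577, 0.21]
orientation: [[0.989, -0.146, -0.002], [-0.146, -0.989, 0.0], [-0.002, 0.0, -1.0]]
contact_force: [1.1, -0.2, 0.6]
gripper_width: 0.852
gripper_force: 0.0
```

Request:
{"api": "step_arm", "payload": {"commands": [[[0, 0, 0], 0], [[0, 0, 0], 0], [[0, 0, 0], 0], [[0, 0, 0], 0], [[0, 0, 0], 0]], "grip": 0.4}}

```text
time_s: 63.78
position: [0.4546, 0.0583, 0.2124]
orientation: [[0.989, -0.145, 0.004], [-0.145, -0.989, 0.0], [0.004, -0.001, -1.0]]
contact_force: [0.9, 1.7, 3.0]
gripper_width: 0.693
gripper_force: 25.0
```

Request:
{"api": "step_arm", "payload": {"commands": [[[0, 0, 0], 0], [[0, 0, -0.1], 0], [[0, 0, -0.4], 0], [[0, 0, -0.8], 0], [[0, 0, -0.8], 0]]}}

```text
time_s: 64.2
position: [0.4541, 0.0582, 0.2448]
orientation: [[0.99, -0.144, 0.003], [-0.144, -0.99, -0.0], [0.003, -0.0, -1.0]]
contact_force: [0.8, 0.6, -3.4]
gripper_width: 0.691
gripper_force: 25.0
```

Request:
{"api": "step_arm", "payload": {"commands": [[[0, 0, 0], 0], [[0, 0, 0], 0], [[0, 0, 0], 0], [[0, 0, 0], 0], [[0, 0, 0], 0]]}}

```text
time_s: 64.62
position: [0.4534, 0.0582, 0.2424]
orientation: [[0.989, -0.145, -0.002], [-0.145, -0.989, 0.0], [-0.002, 0.0, -1.0]]
contact_force: [1.2, 0.4, -2.8]
gripper_width: 0.686
gripper_force: 25.0
```

```bash
python3 w.py; python3 go.py .567 -.2715 .40 -8.3
```

```text
Fz -2.93 [-2.8 -3.4 -3.4 -2.6 -2.4 -2.8] grip 0.689872332373407 24.999624638585374 pos [0.4536 0.0582 0.2428] 64.9167
pos [0.4537 0.0583 0.243 ] yaw 171.68 j6 96.9 F [ 0.4  0.8 -2.8] w 0.69 t 64.9167
shift [ 3.994  7.747 -3.927] turn -0.02
```

D is full (2.9 N). To the board's left side.

Request:
{"api": "step_arm", "payload": {"commands": [[[0, 0, -0.6], 0], [[0, 0, -1.4], 0], [[-0.1, 0, -2.2], 0], [[-0.2, 0, -3.0], 0], [[-0.2, 0, -3.95], 0]]}}

```text
time_s: 65.33
position: [0.4443, 0.0595, 0.4016]
orientation: [[0.989, -0.145, -0.004], [-0.145, -0.989, 0.0], [-0.004, 0.0, -1.0]]
contact_force: [0.9, 0.1, -3.3]
gripper_width: 0.688
gripper_force: 25.0
```

Request:
{"api": "step_arm", "payload": {"commands": [[[0.1, 0.6, 0], 0], [[0.2, 1.4, 0], 0], [[0.35, 2.3, 0], 0], [[0.45, 3.1, 0], 0], [[0.58, 3.96, 0], 0]]}}

```text
time_s: 65.75
position: [0.4452, -0.1017, 0.4012]
orientation: [[0.99, -0.144, 0.0], [-0.144, -0.99, 0.0], [0.0, -0.0, -1.0]]
contact_force: [0.8, -0.0, -3.0]
gripper_width: 0.691
gripper_force: 25.0
```

Request:
{"api": "step_arm", "payload": {"commands": [[[0.1, 0.8, 0], 0], [[0.2, 1.6, 0], 0], [[0.35, 2.4, 0], 0], [[0.45, 3.2, 0], 0], [[0.58, 3.96, 0], 0]]}}

```text
time_s: 66.17
position: [0.4453, -0.2625, 0.4009]
orientation: [[0.989, -0.145, -0.0], [-0.145, -0.989, 0.0], [-0.0, -0.0, -1.0]]
contact_force: [-0.0, 0.9, -2.9]
gripper_width: 0.692
gripper_force: 25.0
```

Request:
{"api": "step_arm", "payload": {"commands": [[[0, 0, 0], 0], [[0, 0, 0], 0], [[0, 0, 0], 0], [[0, 0, 0], 0], [[0, 0, 0], 0]]}}

```text
time_s: 66.58
position: [0.4458, -0.2596, 0.4011]
orientation: [[0.99, -0.143, -0.0], [-0.143, -0.99, 0.001], [-0.0, -0.001, -1.0]]
contact_force: [0.3, 0.6, -3.1]
gripper_width: 0.69
gripper_force: 25.0
```

```bash
python3 go.py .5666 -.2715 .40 -8.3
```

```text
pos [ 0.4458 -0.2596  0.4011] yaw 171.77 j6 60.3 F [ 0.3  0.6 -3.1] w 0.69 t 66.5833
shift [ 3.031 -0.137  0.026] turn 0.07
```

Request:
{"api": "step_arm", "payload": {"commands": [[[0.5, 0, 0], 0], [[1.3, -0.05, 0], 0], [[2.1, -0.1, 0], 0], [[2.7, -0.14, 0], 0], [[3.03, -0.14, 0], 0]]}}

```text
time_s: 67.0
position: [0.5695, -0.2716, 0.4009]
orientation: [[0.99, -0.142, 0.002], [-0.142, -0.99, 0.0], [0.002, -0.0, -1.0]]
contact_force: [0.1, 0.1, -2.2]
gripper_width: 0.689
gripper_force: 25.0
```

Request:
{"api": "step_arm", "payload": {"commands": [[[0, 0, 0], 0], [[0, 0, 0.2], 0], [[0, 0, 0.4], 0], [[0, 0, 0.5], 0], [[0, 0, 0.58], 0]]}}

```text
time_s: 67.42
position: [0.5654, -0.2723, 0.3768]
orientation: [[0.989, -0.145, -0.002], [-0.145, -0.989, 0.001], [-0.002, -0.001, -1.0]]
contact_force: [-0.2, -0.3, -3.1]
gripper_width: 0.688
gripper_force: 25.0
```

Request:
{"api": "step_arm", "payload": {"commands": [[[0, 0, 0], 0], [[0, 0, 0.05], 0], [[0, 0, 0.1], 0], [[0, 0, 0.17], 0], [[0, 0, 0.17], 0]]}}

```text
time_s: 67.83
position: [0.5664, -0.2728, 0.3706]
orientation: [[0.989, -0.145, -0.001], [-0.145, -0.989, 0.0], [-0.001, -0.0, -1.0]]
contact_force: [-0.4, -0.5, -3.2]
gripper_width: 0.693
gripper_force: 25.0
```

Request:
{"api": "step_arm", "payload": {"commands": [[[0, 0, 0], 0], [[0, 0, 0.02], 0], [[0, 0, 0.03], 0], [[0, 0, 0.03], 0], [[0, 0, 0.03], 0]]}}

```text
time_s: 68.25
position: [0.5667, -0.2728, 0.3699]
orientation: [[0.989, -0.145, 0.0], [-0.145, -0.989, 0.0], [0.0, -0.0, -1.0]]
contact_force: [2.0, 0.0, -3.2]
gripper_width: 0.691
gripper_force: 25.0
```

Request:
{"api": "step_arm", "payload": {"commands": [[[0, 0, 0], 0], [[0, 0, 0.02], 0], [[0, 0, 0.03], 0], [[0, 0, 0.03], 0], [[0, 0, 0.03], 0]]}}

```text
time_s: 68.67
position: [0.5666, -0.2727, 0.3686]
orientation: [[0.989, -0.145, -0.0], [-0.145, -0.989, 0.0], [-0.0, -0.0, -1.0]]
contact_force: [-0.2, -0.5, -3.1]
gripper_width: 0.69
gripper_force: 25.0
```

Request:
{"api": "step_arm", "payload": {"commands": [[[0, 0, 0], 0], [[0, 0, 0.02], 0], [[0, 0, 0.03], 0], [[0, 0, 0.03], 0], [[0, 0, 0.03], 0]]}}

```text
time_s: 69.08
position: [0.5666, -0.2728, 0.3675]
orientation: [[0.989, -0.145, 0.0], [-0.145, -0.989, 0.0], [0.0, -0.0, -1.0]]
contact_force: [0.4, 0.1, -3.3]
gripper_width: 0.696
gripper_force: 25.0
```

Request:
{"api": "step_arm", "payload": {"commands": [[[0, 0, 0], 0], [[0, 0, 0.02], 0], [[0, 0, 0.03], 0], [[0, 0, 0.03], 0], [[0, 0, 0.03], 0]]}}

```text
time_s: 69.5
position: [0.5663, -0.2726, 0.367]
orientation: [[0.99, -0.145, -0.0], [-0.145, -0.99, -0.0], [-0.0, 0.0, -1.0]]
contact_force: [-3.7, 0.5, 4.0]
gripper_width: 0.687
gripper_force: 25.0
```

Contact. Release, rise, retreat.

Request:
{"api": "step_arm", "payload": {"commands": [[[0, 0, 0], 0], [[0, 0, 0], 0], [[0, 0, 0], 0], [[0, 0, 0], 0], [[0, 0, 0], 0]], "grip": 0.8}}

```text
time_s: 69.92
position: [0.5668, -0.2729, 0.3661]
orientation: [[0.989, -0.145, 0.0], [-0.145, -0.989, -0.0], [0.0, -0.0, -1.0]]
contact_force: [0.7, -0.3, -0.4]
gripper_width: 0.799
gripper_force: 0.0
```

Request:
{"api": "step_arm", "payload": {"commands": [[[0, 0, -0.3], 0], [[0, 0, -0.8], 0], [[0, 0, -1.4], 0], [[0, 0, -2.0], 0], [[0, 0, -2.0], 0]]}}

```text
time_s: 70.33
position: [0.5675, -0.2732, 0.4515]
orientation: [[0.989, -0.145, 0.008], [-0.144, -0.989, -0.005], [0.009, 0.004, -1.0]]
contact_force: [0.9, 0.1, 0.6]
gripper_width: 0.8
gripper_force: 0.0
```

Request:
{"api": "step_arm", "payload": {"commands": [[[-0.6, 0, 0], 0], [[-1.4, 0, 0], 0], [[-2.3, 0, 0], 0], [[-3.2, 0, 0], 0], [[-4.1, 0, 0], 0]]}}

```text
time_s: 70.75
position: [0.4028, -0.2485, 0.4451]
orientation: [[0.99, -0.144, -0.001], [-0.144, -0.99, 0.001], [-0.001, -0.001, -1.0]]
contact_force: [0.2, -0.4, 0.6]
gripper_width: 0.798
gripper_force: 0.0
```

Request:
{"api": "step_arm", "payload": {"commands": [[[-0.8, 0, 0], 0], [[-1.6, 0, 0], 0], [[-1.9, 0, 0], 0], [[-1.9, 0, 0], 0], [[-1.9, 0, 0], 0]]}}

```text
time_s: 71.17
position: [0.3295, -0.2383, 0.4463]
orientation: [[0.989, -0.146, 0.002], [-0.146, -0.989, -0.001], [0.002, 0.0, -1.0]]
contact_force: [-0.1, -0.5, 0.7]
gripper_width: 0.804
gripper_force: 0.0
```

```bash
python3 - <<'E'
from h import *
t=snap('top');s=snap('side')
b=lambda i:cv2.cvtColor(i,cv2.COLOR_RGB2BGR)
cv2.imwrite('pics/fin.png',np.hstack([cv2.resize(b(t)[130:270,185:465],(480,240)),cv2.resize(b(s)[130:300,280:420],(198,240))]))
print(robot.state()['time_s'],robot.state()['contact_force'])
E
```

```text
71.2667 [ 0.9321 -0.042  -0.479 ]
```

View pics/fin.png

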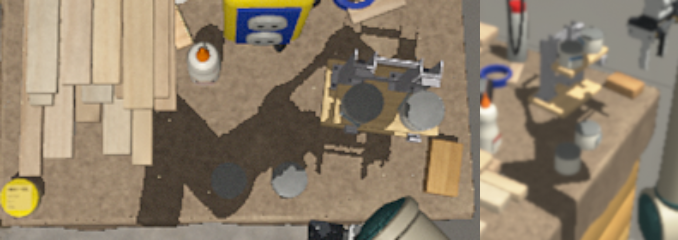

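The final picture shows two full tins on the board at (362,103) and (420,108), and the two empties standing on the bench at (230,180) and (290,180). The bystanders have not moved and the arm is clear. Handing in.

```bash
python3 -c "
from plant import robot
print(robot.job_done())"
```

```text
the job is handed in; nothing more can be done
None
```

The job is handed in at about 71 s: both brackets are locked home, the board lies across them with the two full tins on it, the two empties stand on the bench (one set down about 20 mm from where I lifted it), and the bystanders were left alone.

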